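# Sieve the bearing balls out of the cleaned bearing parts

### The arm

A 7-joint arm with a two-finger parallel gripper is mounted at the origin on the work surface. World frame = base frame: x ahead of the robot, y to its left, z up, the work surface at z = 0. Lengths are in m, angles in rad, forces in N, time in s.
With the tool pointing down it reaches from about 0.4 to 0.9 m from the base axis. Payload 5.5 kg.
Tool frame: the origin (TCP) lies midway between the tips of the shut fingers; the grasp point (between the pads) lies 19 mm behind it (bot.hold_point_z is the distance from the TCP to the grasp point, in m); z points along the fingers, y is the line along which they close (so a half turn about z gives the same grasp; the last joint's range is limited). The gripper opens to 92 mm and grips with 3 to 60 N. Pads are 19 mm wide; open, the fingers measure 130 mm over their backs; the gripper's body (75 mm by 190 mm) begins 47 mm behind the grasp point.
Start: joints at [1.392, 0.501, -0.427, 1.55, 0.221, 1.138, -0.21], TCP at [0.278, -0.588, 0.227] pointing down, gripper open.
Joint ranges: [-2.88, 2.88], [-0.31, 2.03], [-1.54, 1.56], [0.2, 2.42], [-1.41, 4.55], [0.19, 2.02], [-2.57, 2.57]. Speed limits (rad/s): [2.57, 2.57, 3.14, 3.14, 3.14, 3.14, 3.14].

### API

Orientations are given as a rotation vector (axis times angle).
In Python, from station import readout, capture, camera_model, sign_off, bot gives the robot as it stands.
- The arm moves only by the tool carry_out, never from a script. Its argument "series" is a list of rows, each a list of 3 entries, a list of its own where there are three numbers: the shift along the tool's x, y, z in mm, then the turn, a rotation vector about the tool's x, y, z in degrees, then the opening, from 0 (shut) to 1 (fully open). A call has exactly 10 rows; each row shifts and turns the commanded pose from where the row before left it, along the tool's axes as they then stand; what a row does not reach is not made up. A row lasts 1/10 s, in which the tool goes at most 50 mm and 8.59 degrees, less where a joint would pass 70% of its speed; a pose out of reach is approached as far as the arm can. A call with a gripper value outside its range is refused whole. The fingers move at their own pace and stop on an object; the grip force is fixed at half the most. Time passes only in rows, so rows that do not move let the fingers close, or fill a call up. It gives the time, the measured TCP pose, the force, the opening and the grip force at its end, in the units of the state.
- readout.get_obs(): the state, without advancing time (a new reading comes with each control period).
- capture(name): name is "scene" or "side" or "wrist"; returns the picture (400x640x3 uint8, red, green, blue); there is no depth.
- camera_model(name): a dict with "fov_y" (degrees; the focal length in pixels is half the picture's height over the tangent of half this angle, whatever the lens; pixels are square), "cx", "cy" (the principal point, pixels), "D" ([k1, k2, p1, p2, k3] as OpenCV has them; the pictures are not rectified), "cam_to_world" (4x4, takes a point from camera to world coordinates); the wrist camera has in their place "T_tool_cam" (4x4, takes a point from camera to tool coordinates, whose origin is the TCP and whose axes are the flange's). Camera axes: x right, y down, z forward; pixel columns grow to the right and rows downward; lengths in m; the calibration is good to about 2 mm. A picture is of the moment at which its call begins: read the wrist's pose just before it. camera_model takes no time and is no camera call.
- sign_off(): hands the job in; it is judged then, once.
The state is a dict: "time": time; "joint_positions": joint angles; "qvel": joint speeds; "tau": joint torques, N m; "tcp_pos": TCP position; "orientation": TCP orientation; "contact_force": force on the tool from outside, world axes, zero at the start; "torque": the same for the moment, N m; "gripper_width": finger opening in m; "grip_force": force on a finger pad.
Only numpy, scipy, OpenCV 4.12 (cv2) and the standard library are available. Lean on these libraries where they do the work, as an engineer would, in place of code of your own. Each camera call takes 0.05 s, during which the arm holds its last target. There are 200 camera calls.

### The job

Take the sieve basket by its handle and, keeping it down on the pan, slide it slowly along the pan until it presses lightly on the rubber-tipped stop at the left end (the robot's left), then on the one at the right end, to feel how far it can travel; then shake it sharply side to side between the two stops, never pressing a stop with more than 10 N, until all four balls have dropped through into the pan and the two rings are left in the basket. Then lift the basket out and set it fully down inside the grey draining tray with the rings still in it. Leave the bottle, beaker and brush where they are.

Things in the scene. Friction and masses are not known exactly. Their poses are not given: they have to be found in the camera images.
- sieve: Open steel sieve basket, 116 (x) x 126 (y) x 30 mm high, 3 mm walls, 0.3 to 0.45 kg. Origin: centre of its underside. Flanges 20 mm wide at the top of its +x and -x sides, underside 27 mm above the origin. It hangs by them on the pan's rims, its origin 33 mm above the pan's, and slides along the pan's y with about 0.5 to 4 N of friction (more if pressed down). Same either way round.
- sieve_handle (a point): Middle of the basket's handle: a straight black bar along the basket's x, over its middle, 117 mm long, 14 mm wide (y), 16 mm tall, centre 60 mm above the basket's origin, 49 mm clear above the floor. Take it with the fingers closing along y.
- sieve_floor (a point): Middle of the basket's floor, on top (3 mm thick). Three pairs of bars along x at y = -34, 0, 34 mm, each 16 mm wide with a 4 mm groove in the middle that holds the balls; the slots between pairs are 18 mm wide. Slow sliding leaves the balls in the grooves; sharp strokes (over about 3 m/s2) throw them out and through the slots.
- pan: Fixed open steel collecting pan, 130 (x) x 208 (y) x 60 mm high, 4 mm walls and floor. Origin: centre of its underside. The basket hangs between its two long walls with 3 mm play each side in x and slides along y.
- stops: Fixed pair of aluminium clamp blocks (36 x 14 x 64 mm) outside the pan's end walls, at y = +113 and -113 mm; same origin and axes as the pan. A set-screw through each end wall carries a rubber tip facing the basket's end wall. Basket and stops must never press on each other with 10 N or more.
- stop_line (a point): Point on the screws' common axis (along the pan's y), midway between the blocks, 47 mm above the bench. Each rubber tip (18 mm across) has its face 73 to 93 mm from here, each side by itself, differing every time and not measured: the basket, centred, has 10 to 30 mm to go. A tip gives 0.5 mm per N for 9 mm, then is solid.
- dock: Fixed grey plastic draining tray, shallow, open at the top: 131 (x) x 141 (y) x 20 mm high, walls 5 mm, floor 5 mm. Origin: centre of its underside. Its inside is 121 x 131 mm: 2.5 mm play all round the basket when their axes are parallel (long sides together). Seated, the basket's origin is 5 mm above the tray's and its flanges hang over the tray's walls.
- race1: Large steel bearing ring lying flat in the basket, 40 mm outside, 24 mm bore, 14 mm high, about 80 g. Origin: centre of its underside.
- race2: Large steel bearing ring lying flat in the basket, 40 mm outside, 24 mm bore, 14 mm high, about 80 g. Origin: centre of its underside.
- ball1_center (a point): Centre of a dark steel bearing ball, 14 mm across, 11.5 g; it starts in a groove of the basket's floor, about 43 mm above the bench. In the pan its centre is 11 mm above the bench.
- ball2_center (a point): Centre of a dark steel bearing ball, 14 mm across, 11.5 g; it starts in a groove of the basket's floor, about 43 mm above the bench. In the pan its centre is 11 mm above the bench.
- ball3_center (a point): Centre of a dark steel bearing ball, 14 mm across, 11.5 g; it starts in a groove of the basket's floor, about 43 mm above the bench. In the pan its centre is 11 mm above the bench.
- ball4_center (a point): Centre of a dark steel bearing ball, 14 mm across, 11.5 g; it starts in a groove of the basket's floor, about 43 mm above the bench. In the pan its centre is 11 mm above the bench.
- rinse_bottle: White plastic bottle with blue cap, 64 mm across, 160 mm tall. Origin: centre of its underside. Leave alone.
- beaker: Glass beaker, 70 mm across, 90 mm tall. Origin: centre of its underside. Leave alone.
- brush: Hand brush lying on the bench, handle to its -x. Leave alone.
Mind the look-alikes: they are no part of the job. What is shaped like the race1 but orange is not meant.

How it is judged:
By the outcome, as a careful person would: the job done as asked, in the order asked, and still so for the second after the job is handed in, with the robot touching nothing.
It also fails if it takes over 72 s, if anything falls off the work surface, if the arm or the gripper's body presses on something with over 40 N, if the wrist force passes 120 N, or if a joint passes its speed limit or range.

## Working session

There is one attempt and no reset: what is moved stays moved. The work goes in short steps, Python scripts to look and compute and a tool call to move; the robot and the scene stay as the last step left them, time stands still between calls to the robot, and variables do not carry over. Pictures are saved under pics/ and viewed, at most 10 in all, crops included, and the job is handed in when it is done.

Besides the shell and the picture viewer there is one more tool, called after "Request:" as a command line: name --argument value ..., lists and objects as JSON in quotes. carry_out: Moves the arm, as the interface text tells. Its arguments: {"type":"object","properties":{"series":{"type":"array","items":{"type":"array"}}},"required":["series"]}

```bash
mkdir -p pics; ls; python3 - <<'E'
from station import readout, capture, camera_model, bot
import cv2,numpy as np
print(readout.get_obs(), bot.hold_point_z)
for n in("scene","side"):
    im=capture(n); cv2.imwrite(f"pics/{n}0.png",im[:,:,::-1]); print(n,camera_model(n))
print(camera_model("wrist"))
E
```

```text
pics
{'time': 0.0, 'joint_positions': array([ 1.39219664,  0.50183483, -0.42679984,  1.55145464,  0.22085766,
        1.13829708, -0.21032168]), 'qvel': array([-0.0005155 ,  0.00041741,  0.00030673,  0.00133076, -0.00019516,
        0.00095908, -0.00044979]), 'tau': array([ 8.52633480e-05, -5.66592193e+01, -5.81595361e+00, -2.79107594e+01,
       -6.86458452e-02,  3.09670880e-02,  1.49227781e-04]), 'tcp_pos': array([ 0.2775679 , -0.58698195,  0.22568536]), 'orientation': array([-3.06339617e+00, -6.88035902e-01,  6.38036807e-04]), 'contact_force': array([-0.07053049,  0.513829  , -0.42725792]), 'torque': array([-0.03143355,  0.06288745,  0.01619819]), 'grip_force': 0.0, 'gripper_width': 0.09197667169993741} 0.0188
scene {'fov_y': 51.22874882108802, 'cx': 312.9109333039076, 'cy': 201.1263348643585, 'D': array([-0.09816894,  0.        ,  0.        ,  0.        ,  0.        ]), 'cam_to_world': array([[-0.30939148,  0.56156502, -0.7674123 ,  1.23908183],
       [ 0.95072099,  0.16555656, -0.26214617,  0.22795244],
       [-0.02016198, -0.81070078, -0.58511345,  0.57153829],
       [ 0.   
[... 289 characters left out ...]

       [-0.38939547,  0.48362543, -0.78388623,  0.56826335],
       [-0.00470926, -0.85209405, -0.52336751,  0.46451732],
       [ 0.        ,  0.        ,  0.        ,  1.        ]])}
{'fov_y': 59.411864968483705, 'cx': 319.149391547859, 'cy': 197.70680360540368, 'D': array([-0.06753052,  0.        ,  0.        ,  0.        ,  0.        ]), 'T_tool_cam': array([[-7.99966588e-04, -9.63452020e-01, -2.67879760e-01,
         7.24892546e-02],
       [ 9.99999601e-01, -8.76926564e-04,  1.67651339e-04,
         5.24158275e-04],
       [-3.96434899e-04, -2.67879519e-01,  9.63452337e-01,
        -1.57527494e-01],
       [ 0.00000000e+00,  0.00000000e+00,  0.00000000e+00,
         1.00000000e+00]])}
```

View pics/scene0.png

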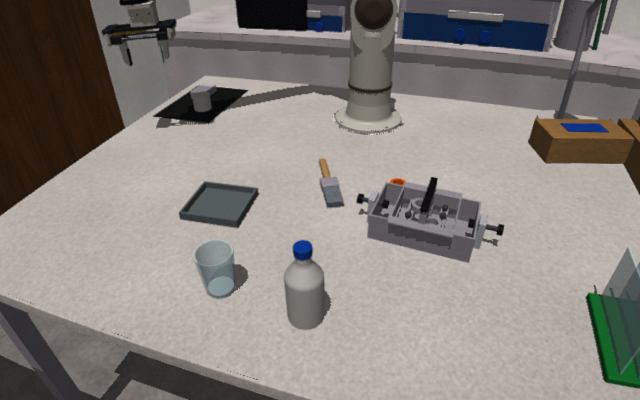

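View pics/side0.png

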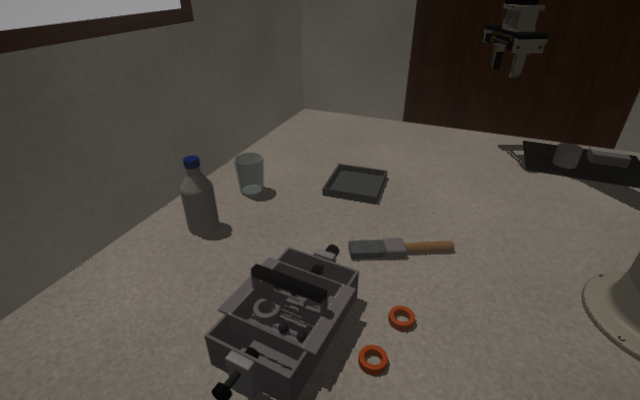

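The scene shows the pan with basket and black handle near (430,195), the grey tray at (219,203), the brush at (330,185), the bottle at (304,290) and the beaker at (216,268). In the side view the handle is at (288,283), the tray at (356,183), and the two orange rings (decoys, outside the basket) at (402,318) and (373,359). The steel rings are inside the basket. I'll enlarge to confirm this and read the corners.

```bash
cat > h.py <<'E'
import cv2,numpy as np
from scipy.spatial.transform import Rotation as R
from station import readout,capture,camera_model
def cam(n,obs=None):
    m=camera_model(n); f=200/np.tan(np.radians(m["fov_y"]/2))
    K=np.array([[f,0,m["cx"]],[0,f,m["cy"]],[0,0,1.]])
    if n=="wrist":
        o=obs or readout.get_obs(); T=np.eye(4); T[:3,:3]=R.from_rotvec(o["orientation"]).as_matrix(); T[:3,3]=o["tcp_pos"]; T=T@m["T_tool_cam"]
    else: T=m["cam_to_world"]
    return K,m["D"],T
def cast(c,px,z):
    K,D,T=c; u=cv2.undistortPoints(np.array(px,float).reshape(-1,1,2),K,D).reshape(-1,2)
    d=np.c_[u,np.ones(len(u))]@T[:3,:3].T; o=T[:3,3]
    return o+d*((np.asarray(z)-o[2])/d[:,2])[:,None]
def proj(c,P):
    K,D,T=c; i=np.linalg.inv(T); P=np.array(P,float).reshape(-1,3)
    return cv2.projectPoints(P,cv2.Rodrigues(i[:3,:3])[0],i[:3,3],K,D)[0].reshape(-1,2)
E
python3 - <<'E'
from h import *
a=cv2.imread("pics/scene0.png"); b=cv2.imread("pics/side0.png")
A=cv2.resize(a[165:265,350:510],None,fx=5,fy=3*5/3,interpolation=cv2.INTER_CUBIC)[:500]
cv2.imwrite("pics/c1.png",A)
B=cv2.resize(b[235:400,200:420],None,fx=3.6,fy=3.6,interpolation=cv2.INTER_CUBIC); cv2.imwrite("pics/c2.png",B)
for n,im,roi in(("scene",a,(170,165,270,240)),("side",b,(315,155,400,210))):
    x0,y0,x1,y1=roi; g=im[y0:y1,x0:x1].max(2)
    m=(g<105).astype(np.uint8)
    m=cv2.morphologyEx(m,cv2.MORPH_OPEN,np.ones((3,3)))
    c=max(cv2.findContours(m,0,1)[0],key=cv2.contourArea)
    q=cv2.approxPolyDP(c,0.04*cv2.arcLength(c,True),True)[:,0]+[x0,y0]
    print(n,cv2.contourArea(c),q.tolist(),np.round(cast(cam(n),q,.02),3).tolist())
E
```

```text
scene 2389.0 [[179, 212], [238, 226], [257, 189], [204, 182]] [[0.639, -0.293, 0.02], [0.645, -0.143, 0.02], [0.506, -0.162, 0.02], [0.515, -0.301, 0.02]]
side 1992.5 [[322, 187], [324, 196], [379, 204], [387, 171], [338, 163]] [[0.633, -0.162, 0.02], [0.613, -0.124, 0.02], [0.487, -0.139, 0.02], [0.51, -0.304, 0.02], [0.643, -0.3, 0.02]]
```

View pics/c1.png

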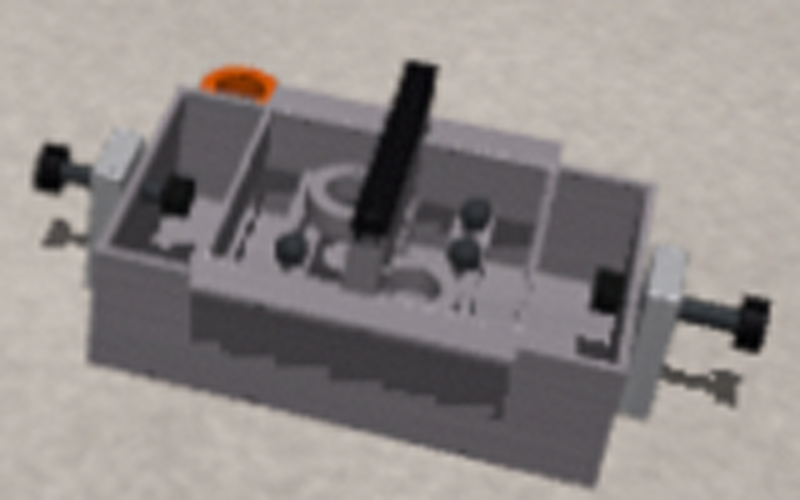

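View pics/c2.png

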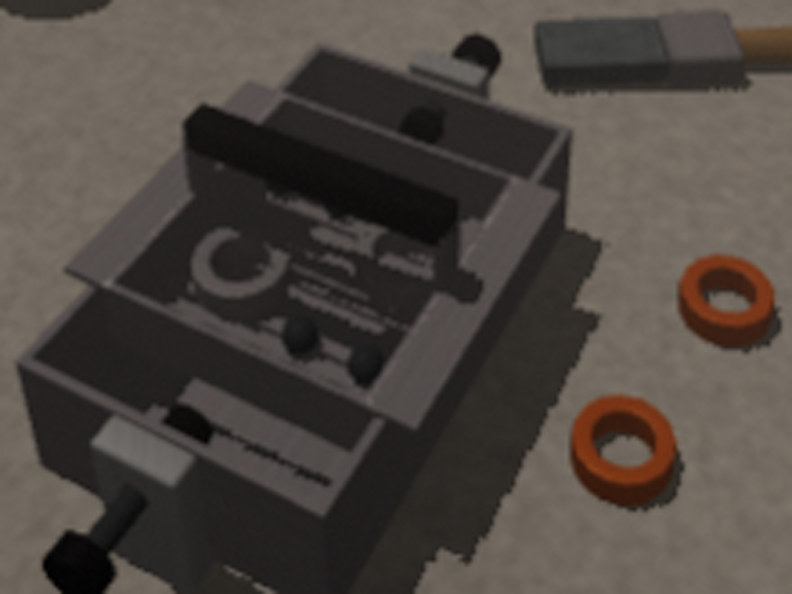

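In c1, the pan rim corners are at (182,88), (652,185), (630,370) and (95,248). The basket sits in the pan with the grey steel rings and dark balls in it, and the handle is above. The orange rings lie outside and are the decoys. In c2 the rim corners are at (320,47), (572,130), (325,515) and (20,362).

```bash
python3 - <<'E'
from h import *
a=np.array([(182,88),(652,185),(630,370),(95,248)])/5+[350,165]
b=np.array([(20,362),(325,515),(572,130),(320,47)])/3.6+[200,235]
for n,p in(("scene",a),("side",b)):
    q=cast(cam(n),p,.06); print(n,np.round(q,3).tolist(),q.mean(0))
    (c,s,t)=cv2.minAreaRect(q[:,:2].astype(np.float32)); print(c,s,t)
# handle: mean from dark masks at top edges
ha=np.array([(422,64),(375,208)])/5+[350,165]; hb=np.array([(195,120),(445,218)])/3.6+[200,235]
print(cast(cam("scene"),ha,.101),cast(cam("side"),hb,.098))
o=readout.get_obs(); print(R.from_rotvec(o["orientation"]).as_matrix().round(3))
for n,q in (("scene",[[179,212],[238,226],[257,189],[204,182]]),):
    q=cast(cam(n),q,.02);print(q.mean(0),cv2.minAreaRect(q[:,:2].astype(np.float32)))
E
```

```text
scene [[0.455, 0.134, 0.06], [0.472, 0.336, 0.06], [0.597, 0.328, 0.06], [0.58, 0.121, 0.06]] [0.52595639 0.22986989 0.06      ]
(0.525745689868927, 0.22954469919204712) (0.20821520686149597, 0.12602700293064117) 85.40522766113281
side [[0.598, 0.326, 0.06], [0.469, 0.337, 0.06], [0.451, 0.131, 0.06], [0.578, 0.122, 0.06]] [0.52396703 0.22881509 0.06      ]
(0.5241417288780212, 0.22838370501995087) (0.2068706899881363, 0.12878811359405518) 84.8682632446289
[[0.47111387 0.23472086 0.101     ]
 [0.57882041 0.2258778  0.101     ]] [[0.58102126 0.22461605 0.098     ]
 [0.46860371 0.23541707 0.098     ]]
[[ 0.904  0.428 -0.001]
 [ 0.428 -0.904  0.002]
 [ 0.    -0.002 -1.   ]]
[ 0.57661467 -0.22438647  0.02      ] ((0.5802645087242126, -0.22172021865844727), (0.13985073566436768, 0.14938414096832275), 3.525142192840576)
```

Both views agree: pan centre (0.525, 0.229), yaw −4.9°, handle at (0.525, 0.230). The measured rim is 208×127 mm, which fits the given size. Next I move above the handle.

Request:
carry_out --series '[[[15,-16,0],[0,0,0],1],[[28,-31,0],[0,0,0],1],[[28,-31,0],[0,0,0],1],[[28,-31,0],[0,0,0],1],[[28,-31,0],[0,0,0],1],[[28,-31,0],[0,0,0],1],[[28,-31,0],[0,0,0],1],[[28,-31,0],[0,0,0],1],[[28,-31,0],[0,0,0],1],[[28,-31,0],[0,0,0],1]]'

```text
time: 1.1
tcp_pos: [0.3931, -0.205, 0.2266]
orientation: [3.065, 0.688, -0.0]
contact_force: [0.8, 0.3, 0.8]
gripper_width: 0.0919
grip_force: 0.0
```

Request:
carry_out --series '[[[28,-31,0],[0,0,0],1],[[28,-31,0],[0,0,0],1],[[28,-31,0],[0,0,0],1],[[28,-31,0],[0,0,0],1],[[28,-31,0],[0,0,0],1],[[28,-31,0],[0,0,0],1],[[28,-31,0],[0,0,0],1],[[28,-31,0],[0,0,0],1],[[26,-28,0],[0,0,0],1],[[15,-16,0],[0,0,0],1]]'

```text
time: 2.1
tcp_pos: [0.5078, 0.1742, 0.2266]
orientation: [-3.062, -0.693, -0.0]
contact_force: [0.3, -0.1, 0.1]
gripper_width: 0.0919
grip_force: 0.0
```

Request:
carry_out --series '[[[0,0,0],[0,0,4],1],[[0,0,0],[0,0,4],1],[[0,0,0],[0,0,4],1],[[0,0,0],[0,0,4],1],[[0,0,0],[0,0,4],1],[[0,0,0],[0,0,4],1],[[0,0,0],[0,0,4],1],[[0,0,0],[0,0,2.2],1],[[0,0,0],[0,0,0],1],[[0,0,0],[0,0,0],1]]'

```text
time: 3.1
tcp_pos: [0.5076, 0.1705, 0.2265]
orientation: [3.139, -0.132, -0.001]
contact_force: [0.5, 0.0, 0.6]
gripper_width: 0.0916
grip_force: 0.0
```

```bash
python3 - <<'E'
from h import *
o=readout.get_obs(); im=capture("wrist"); cv2.imwrite("pics/w1.png",im[:,:,::-1])
c=cam("wrist",o); print(o["tcp_pos"])
a=-4.9*np.pi/180
ux=np.array([np.cos(a),np.sin(a),0]);uy=np.array([-np.sin(a),np.cos(a),0])
P=np.array([.525,.2295,0])
print(proj(c,[P+ux*s*.0585+[0,0,.101] for s in(-1,1)]),proj(c,[P+ux*s*.065+uy*t*.104+[0,0,.06] for s in(-1,1) for t in(-1,1)]))
E
```

```text
[0.50764601 0.1704664  0.22651366]
[[249.59904515 242.15682568]
 [242.06852556 103.56678294]] [[362.98931091 232.19197583]
 [154.80565316 231.61649749]
 [367.74029371  95.67626782]
 [138.111491    97.31851457]]
```

View pics/w1.png

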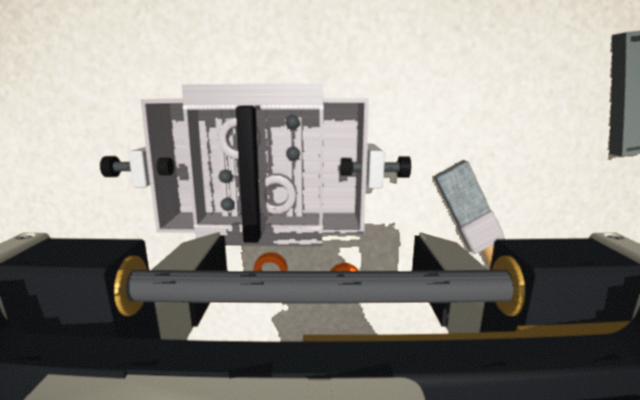

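The pan's rim corners are at (142,100), (367,99), (155,233) and (362,234), within about 3 px of the prediction. The handle runs from (247,106) to (251,241), about 3 mm towards −y. There are two steel rings and four balls in the basket, and the orange rings are outside. I descend now.

Request:
carry_out --series '[[[2,-8,10],[0,0,0.4],1],[[2,-9,10],[0,0,0],1],[[2,-9,10],[0,0,0],1],[[2,-8,10],[0,0,0],1],[[2,-8,10],[0,0,0],1],[[2,-8,10],[0,0,0],1],[[1,-8,10],[0,0,0],1],[[0,0,10],[0,0,0],1],[[0,0,10],[0,0,0],1],[[0,0,10],[0,0,0],1]]'

```text
time: 4.15
tcp_pos: [0.526, 0.2266, 0.1258]
orientation: [3.138, -0.145, -0.0]
contact_force: [0.6, -0.1, 0.1]
gripper_width: 0.0917
grip_force: 0.0
```

Request:
carry_out --series '[[[0,0,10],[0,0,0],1],[[0,0,10],[0,0,0],1],[[0,0,10],[0,0,0],1],[[0,0,8],[0,0,0],1],[[0,0,6],[0,0,0],1],[[0,0,5],[0,0,0],1],[[0,0,0],[0,0,0],1],[[0,0,0],[0,0,0],1],[[0,0,0],[0,0,0],1],[[0,0,0],[0,0,0],1]]'

```text
time: 5.15
tcp_pos: [0.5264, 0.2272, 0.0782]
orientation: [-3.138, 0.145, -0.001]
contact_force: [0.4, -0.0, 0.4]
gripper_width: 0.0914
grip_force: 0.0
```

```bash
python3 - <<'E'
from h import *
o=readout.get_obs(); im=capture("wrist"); print(o["tcp_pos"],o["orientation"])
cv2.imwrite("pics/w2.png",im[:,:,::-1])
E
```

```text
[0.52642715 0.22721936 0.07815121] [-3.13798858e+00  1.44882557e-01 -1.23991711e-03]
```

View pics/w2.png

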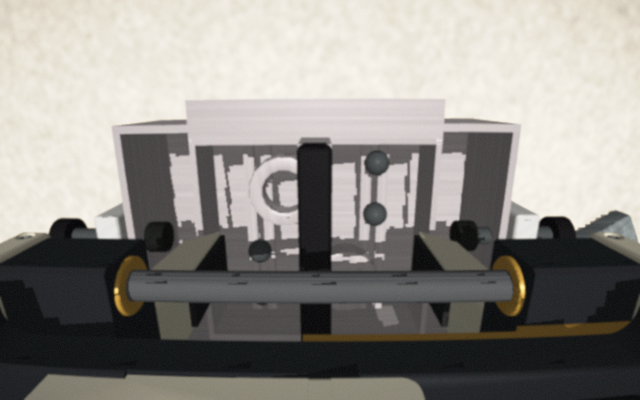

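The handle is upright in the image at column 315, between the fingers and aligned. I lower 4 mm and close.

Request:
carry_out --series '[[[0,0,4],[0,0,0],1],[[0,0,0],[0,0,0],0.4],[[0,0,0],[0,0,0],0],[[0,0,0],[0,0,0],0],[[0,0,0],[0,0,0],0],[[0,0,0],[0,0,0],0],[[0,0,0],[0,0,0],0],[[0,0,0],[0,0,0],0],[[0,0,0],[0,0,0],0],[[0,0,0],[0,0,0],0]]'

```text
time: 6.2
tcp_pos: [0.5261, 0.2271, 0.0738]
orientation: [-3.138, 0.145, -0.0]
contact_force: [0.3, -0.0, 0.2]
gripper_width: 0.0243
grip_force: 0.0
```

Request:
carry_out --series '[[[0,0,0],[0,0,0],0],[[0,0,0],[0,0,0],0],[[0,0,0],[0,0,0],0],[[0,0,0],[0,0,0],0],[[0,0,0],[0,0,0],0],[[0,0,0],[0,0,0],0],[[0,0,0],[0,0,0],0],[[0,0,0],[0,0,0],0],[[0,0,0],[0,0,0],0],[[0,0,0],[0,0,0],0]]'

```text
time: 7.2
tcp_pos: [0.5261, 0.2272, 0.0738]
orientation: [-3.138, 0.145, -0.0]
contact_force: [0.0, 0.9, -0.3]
gripper_width: 0.0139
grip_force: 30.0
```

Request:
carry_out --series '[[[0,-1,0],[0,0,0],0],[[0,-1.5,0],[0,0,0],0],[[0,-1.5,0],[0,0,0],0],[[0,-1.5,0],[0,0,0],0],[[0,-1.5,0],[0,0,0],0],[[0,-1.5,0],[0,0,0],0],[[0,-1.5,0],[0,0,0],0],[[0,-1,0],[0,0,0],0],[[0,-1,0],[0,0,0],0],[[0,0,0],[0,0,0],0]]'

```text
time: 8.2
tcp_pos: [0.5272, 0.2394, 0.0738]
orientation: [-3.138, 0.145, -0.0]
contact_force: [-0.0, -0.1, 1.6]
gripper_width: 0.0137
grip_force: 30.0
```

Request:
carry_out --series '[[[0,-1,0],[0,0,0],0],[[0,-1,0],[0,0,0],0],[[0,-1,0],[0,0,0],0],[[0,-1,0],[0,0,0],0],[[0,-1,0],[0,0,0],0],[[0,0,0],[0,0,0],0],[[0,0,0],[0,0,0],0],[[0,0,0],[0,0,0],0],[[0,0,0],[0,0,0],0],[[0,0,0],[0,0,0],0]]'

```text
time: 9.2
tcp_pos: [0.5277, 0.2444, 0.0738]
orientation: [-3.138, 0.145, -0.0]
contact_force: [0.6, 0.6, 2.0]
gripper_width: 0.0136
grip_force: 30.0
```

Request:
carry_out --series '[[[0,-0.4,0],[0,0,0],0],[[0,-0.4,0],[0,0,0],0],[[0,-0.4,0],[0,0,0],0],[[0,-0.4,0],[0,0,0],0],[[0,-0.4,0],[0,0,0],0],[[0,-0.4,0],[0,0,0],0],[[0,-0.4,0],[0,0,0],0],[[0,-0.4,0],[0,0,0],0],[[0,0,0],[0,0,0],0],[[0,0,0],[0,0,0],0]]'

```text
time: 10.2
tcp_pos: [0.528, 0.2474, 0.0738]
orientation: [-3.138, 0.145, -0.0]
contact_force: [-0.0, -2.1, 2.8]
gripper_width: 0.0137
grip_force: 30.0
```

Request:
carry_out --series '[[[0,-0.4,0],[0,0,0],0],[[0,-0.4,0],[0,0,0],0],[[0,-0.4,0],[0,0,0],0],[[0,0,0],[0,0,0],0],[[0,0,0],[0,0,0],0],[[0,0,0],[0,0,0],0],[[0,0,0],[0,0,0],0],[[0,0,0],[0,0,0],0],[[0,0,0],[0,0,0],0],[[0,0,0],[0,0,0],0]]'

```text
time: 11.2
tcp_pos: [0.5281, 0.2485, 0.0738]
orientation: [-3.138, 0.145, -0.0]
contact_force: [-0.8, -1.6, 3.2]
gripper_width: 0.0138
grip_force: 30.0
```

```bash
python3 - <<'E'
from h import *
o=readout.get_obs(); im=capture("wrist"); print(o["tcp_pos"],o["contact_force"],o["torque"])
cv2.imwrite("pics/w3.png",im[:,:,::-1])
E
```

```text
[0.52810191 0.24854584 0.07375527] [-0.78569742 -1.61592554  3.21071554] [-0.17182756  0.03424747  0.0232938 ]
```

Request:
carry_out --series '[[[0,-0.4,0],[0,0,0],0],[[0,-0.4,0],[0,0,0],0],[[0,-0.4,0],[0,0,0],0],[[0,-0.4,0],[0,0,0],0],[[0,-0.4,0],[0,0,0],0],[[0,0,0],[0,0,0],0],[[0,0,0],[0,0,0],0],[[0,0,0],[0,0,0],0],[[0,0,0],[0,0,0],0],[[0,0,0],[0,0,0],0]]'

```text
time: 12.25
tcp_pos: [0.5283, 0.2505, 0.0738]
orientation: [-3.138, 0.145, -0.0]
contact_force: [-0.6, -1.6, 4.9]
gripper_width: 0.0137
grip_force: 30.0
```

Request:
carry_out --series '[[[0,-0.4,0],[0,0,0],0],[[0,-0.4,0],[0,0,0],0],[[0,-0.4,0],[0,0,0],0],[[0,-0.4,0],[0,0,0],0],[[0,-0.4,0],[0,0,0],0],[[0,0,0],[0,0,0],0],[[0,0,0],[0,0,0],0],[[0,0,0],[0,0,0],0],[[0,0,0],[0,0,0],0],[[0,0,0],[0,0,0],0]]'

```text
time: 13.25
tcp_pos: [0.5285, 0.2525, 0.0737]
orientation: [-3.138, 0.145, -0.0]
contact_force: [-0.6, -1.7, 5.1]
gripper_width: 0.0137
grip_force: 30.0
```

```bash
python3 - <<'E'
from h import *
o=readout.get_obs(); im=capture("wrist"); print(o["tcp_pos"],o["contact_force"],o["torque"])
a=cv2.imread("pics/w3.png")[100:260,100:560]; b=im[100:260,100:560,::-1]
cv2.imwrite("pics/w4.png",cv2.resize(np.vstack([a,b]),None,fx=1.7,fy=1.7))
E
```

```text
[0.52845615 0.25250525 0.07374347] [-0.58476545 -1.67805366  5.07580551] [-0.28525769  0.03223489  0.02417023]
```

View pics/w4.png

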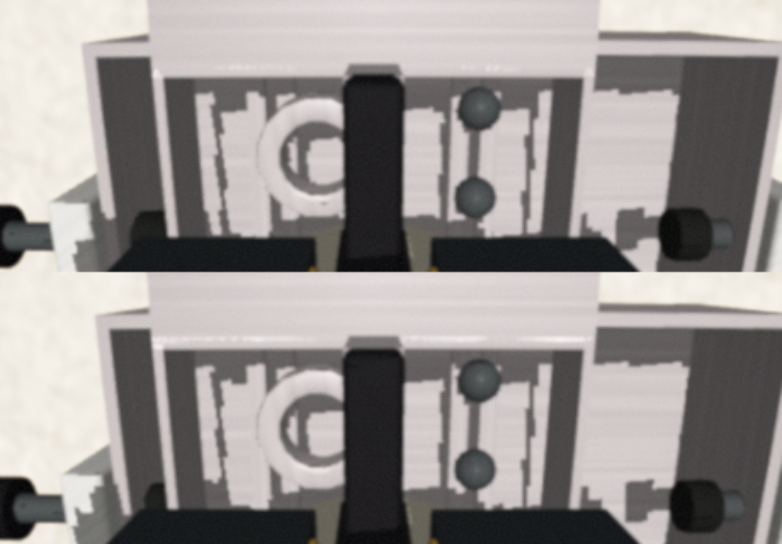

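The left tip at (157,495) is almost at the basket's left wall (165,490) in the lower half, and the right tip is far off at (695,505). The balls are still in their grooves. I continue gently.

Request:
carry_out --series '[[[0,-0.3,0],[0,0,0],0],[[0,-0.3,0],[0,0,0],0],[[0,-0.3,0],[0,0,0],0],[[0,-0.3,0],[0,0,0],0],[[0,-0.3,0],[0,0,0],0],[[0,0,0],[0,0,0],0],[[0,0,0],[0,0,0],0],[[0,0,0],[0,0,0],0],[[0,0,0],[0,0,0],0],[[0,0,0],[0,0,0],0]]'

```text
time: 14.3
tcp_pos: [0.5286, 0.2532, 0.0737]
orientation: [3.137, -0.145, -0.0]
contact_force: [-1.7, -2.2, 5.6]
gripper_width: 0.0137
grip_force: 30.0
```

Request:
carry_out --series '[[[0,-0.3,0],[0,0,0],0],[[0,-0.3,0],[0,0,0],0],[[0,-0.3,0],[0,0,0],0],[[0,-0.3,0],[0,0,0],0],[[0,0,0],[0,0,0],0],[[0,0,0],[0,0,0],0],[[0,0,0],[0,0,0],0],[[0,0,0],[0,0,0],0],[[0,0,0],[0,0,0],0],[[0,0,0],[0,0,0],0]]'

```text
time: 15.3
tcp_pos: [0.5286, 0.2538, 0.0737]
orientation: [3.136, -0.146, -0.001]
contact_force: [-0.9, -3.8, 7.2]
gripper_width: 0.0139
grip_force: 30.0
```

Request:
carry_out --series '[[[0,-0.3,0],[0,0,0],0],[[0,-0.3,0],[0,0,0],0],[[0,-0.3,0],[0,0,0],0],[[0,-0.3,0],[0,0,0],0],[[0,0,0],[0,0,0],0],[[0,0,0],[0,0,0],0],[[0,0,0],[0,0,0],0],[[0,0,0],[0,0,0],0],[[0,0,0],[0,0,0],0],[[0,0,0],[0,0,0],0]]'

```text
time: 16.3
tcp_pos: [0.5287, 0.2545, 0.0737]
orientation: [3.135, -0.146, -0.001]
contact_force: [-0.9, -6.2, 8.0]
gripper_width: 0.0137
grip_force: 30.0
```

Request:
carry_out --series '[[[0,1,0],[0,0,0],0],[[0,2,0],[0,0,0],0],[[0,3,0],[0,0,0],0],[[0,4,0],[0,0,0],0],[[0,4,0],[0,0,0],0],[[0,4,0],[0,0,0],0],[[0,4,0],[0,0,0],0],[[0,4,0],[0,0,0],0],[[0,3,0],[0,0,0],0],[[0,2,0],[0,0,0],0]]'

```text
time: 17.3
tcp_pos: [0.526, 0.225, 0.0738]
orientation: [3.138, -0.145, 0.0]
contact_force: [0.6, 2.0, 2.4]
gripper_width: 0.0136
grip_force: 30.0
```

Request:
carry_out --series '[[[0,1,0],[0,0,0],0],[[0,1,0],[0,0,0],0],[[0,1,0],[0,0,0],0],[[0,1,0],[0,0,0],0],[[0,0.5,0],[0,0,0],0],[[0,0,0],[0,0,0],0],[[0,0,0],[0,0,0],0],[[0,0,0],[0,0,0],0],[[0,0,0],[0,0,0],0],[[0,0,0],[0,0,0],0]]'

```text
time: 18.3
tcp_pos: [0.5255, 0.2209, 0.0737]
orientation: [3.138, -0.145, -0.0]
contact_force: [-0.3, 0.2, 3.9]
gripper_width: 0.0137
grip_force: 30.0
```

Request:
carry_out --series '[[[0,0.7,0],[0,0,0],0],[[0,0.7,0],[0,0,0],0],[[0,0.7,0],[0,0,0],0],[[0,0.7,0],[0,0,0],0],[[0,0.7,0],[0,0,0],0],[[0,0.5,0],[0,0,0],0],[[0,0,0],[0,0,0],0],[[0,0,0],[0,0,0],0],[[0,0,0],[0,0,0],0],[[0,0,0],[0,0,0],0]]'

```text
time: 19.3
tcp_pos: [0.5252, 0.2168, 0.0738]
orientation: [3.138, -0.145, 0.0]
contact_force: [0.4, 0.9, 3.1]
gripper_width: 0.0136
grip_force: 30.0
```

Request:
carry_out --series '[[[0,0.5,0],[0,0,0],0],[[0,0.5,0],[0,0,0],0],[[0,0.5,0],[0,0,0],0],[[0,0.5,0],[0,0,0],0],[[0,0,0],[0,0,0],0],[[0,0,0],[0,0,0],0],[[0,0,0],[0,0,0],0],[[0,0,0],[0,0,0],0],[[0,0,0],[0,0,0],0],[[0,0,0],[0,0,0],0]]'

```text
time: 20.3
tcp_pos: [0.5249, 0.2149, 0.0737]
orientation: [3.138, -0.145, -0.0]
contact_force: [-0.2, 1.9, 3.8]
gripper_width: 0.0139
grip_force: 30.0
```

Request:
carry_out --series '[[[0,0.5,0],[0,0,0],0],[[0,0.5,0],[0,0,0],0],[[0,0.5,0],[0,0,0],0],[[0,0.5,0],[0,0,0],0],[[0,0.5,0],[0,0,0],0],[[0,0,0],[0,0,0],0],[[0,0,0],[0,0,0],0],[[0,0,0],[0,0,0],0],[[0,0,0],[0,0,0],0],[[0,0,0],[0,0,0],0]]'

```text
time: 21.3
tcp_pos: [0.5248, 0.2124, 0.0738]
orientation: [3.138, -0.145, 0.0]
contact_force: [-0.7, 1.1, 4.1]
gripper_width: 0.014
grip_force: 30.0
```

Request:
carry_out --series '[[[0,0.5,0],[0,0,0],0],[[0,0.5,0],[0,0,0],0],[[0,0.5,0],[0,0,0],0],[[0,0.5,0],[0,0,0],0],[[0,0.5,0],[0,0,0],0],[[0,0,0],[0,0,0],0],[[0,0,0],[0,0,0],0],[[0,0,0],[0,0,0],0],[[0,0,0],[0,0,0],0],[[0,0,0],[0,0,0],0]]'

```text
time: 22.3
tcp_pos: [0.5245, 0.2102, 0.0738]
orientation: [-3.138, 0.145, -0.0]
contact_force: [0.8, 4.3, 2.5]
gripper_width: 0.014
grip_force: 30.0
```

Request:
carry_out --series '[[[0,0.3,0],[0,0,0],0],[[0,0.3,0],[0,0,0],0],[[0,0.4,0],[0,0,0],0],[[0,0,0],[0,0,0],0],[[0,0,0],[0,0,0],0],[[0,0,0],[0,0,0],0],[[0,0,0],[0,0,0],0],[[0,0,0],[0,0,0],0],[[0,0,0],[0,0,0],0],[[0,0,0],[0,0,0],0]]'

```text
time: 23.3
tcp_pos: [0.5244, 0.2094, 0.0737]
orientation: [-3.138, 0.144, -0.0]
contact_force: [0.5, 6.3, 1.3]
gripper_width: 0.0133
grip_force: 30.0
```

Left contact is at TCP y≈0.2528 and right contact at ≈0.2105, so the travel is about 42 mm and the centre is 0.2317. First shake: ±10 mm.

Request:
carry_out --series '[[[0,-6,0],[0,0,0],0],[[0,-8,0],[0,0,0],0],[[0,-8.6,0],[0,0,0],0],[[0,10,0],[0,0,0],0],[[0,-20,0],[0,0,0],0],[[0,20,0],[0,0,0],0],[[0,-20,0],[0,0,0],0],[[0,20,0],[0,0,0],0],[[0,-20,0],[0,0,0],0],[[0,10,0],[0,0,0],0]]'

```text
time: 24.3
tcp_pos: [0.5257, 0.2321, 0.0733]
orientation: [-3.138, 0.143, 0.002]
contact_force: [-0.6, 1.1, -3.6]
gripper_width: 0.0139
grip_force: 30.0
```

```bash
cat >> h.py <<'E'
def balls(im):
    g=im.max(2).astype(int)
    return g
E
python3 - <<'E'
from h import *
o=readout.get_obs(); print(o["tcp_pos"],o["contact_force"])
s=capture("scene");w=capture("wrist")
A=cv2.resize(s[165:265,350:510,::-1],None,fx=4,fy=4,interpolation=cv2.INTER_CUBIC)
B=cv2.resize(w[120:260,160:480,::-1],(640,180+20))
cv2.imwrite("pics/s1.png",np.vstack([A,B]))
E
```

```text
[0.52571022 0.23209761 0.07334315] [-0.60828374  1.0745538  -3.55870075]
```

View pics/s1.png

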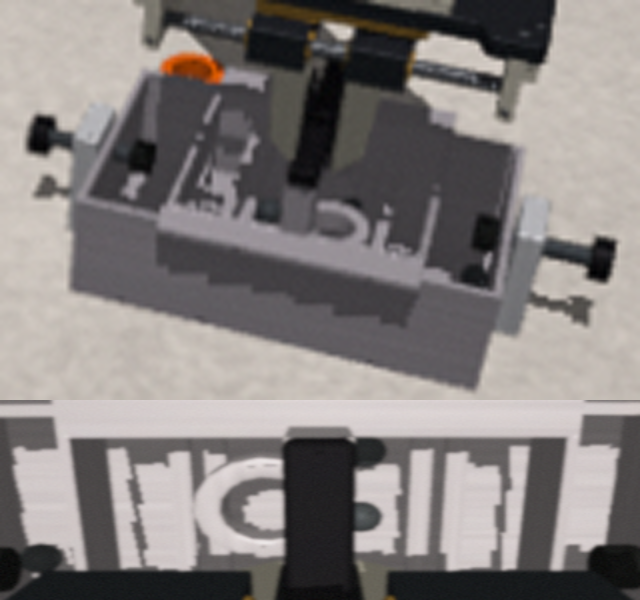

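The sharp strokes work. One ball is already in the pan at (475,272) in the scene crop, and it shows at (40,557) in the wrist crop. Two more are beside the handle at (367,450) and (367,515), out of their original groove. I keep shaking.

Request:
carry_out --series '[[[0,12,0],[0,0,0],0],[[0,-24,0],[0,0,0],0],[[0,24,0],[0,0,0],0],[[0,-24,0],[0,0,0],0],[[0,24,0],[0,0,0],0],[[0,-24,0],[0,0,0],0],[[0,24,0],[0,0,0],0],[[0,-24,0],[0,0,0],0],[[0,24,0],[0,0,0],0],[[0,-12,0],[0,0,0],0]]'

```text
time: 25.4
tcp_pos: [0.5262, 0.2233, 0.0726]
orientation: [3.129, -0.154, -0.004]
contact_force: [-0.0, -2.1, -3.2]
gripper_width: 0.0138
grip_force: 30.0
```

Request:
carry_out --series '[[[0,12,0],[0,0,0],0],[[0,-24,0],[0,0,0],0],[[0,24,0],[0,0,0],0],[[0,-24,0],[0,0,0],0],[[0,24,0],[0,0,0],0],[[0,-24,0],[0,0,0],0],[[0,24,0],[0,0,0],0],[[0,-24,0],[0,0,0],0],[[0,12,0],[0,0,0],0],[[0,0,0],[0,0,0],0]]'

```text
time: 26.4
tcp_pos: [0.5255, 0.2276, 0.0726]
orientation: [3.134, -0.147, -0.004]
contact_force: [0.7, -1.2, -5.5]
gripper_width: 0.014
grip_force: 30.0
```

```bash
python3 - <<'E'
from h import *
o=readout.get_obs(); print(o["time"],o["tcp_pos"],o["orientation"],o["contact_force"])
s=capture("scene");d=capture("side");w=capture("wrist")
A=cv2.resize(s[165:265,350:510,::-1],(400,250),interpolation=cv2.INTER_CUBIC)
C=cv2.resize(d[235:360,220:420,::-1],(400,250),interpolation=cv2.INTER_CUBIC)
B=cv2.resize(w[110:280,120:520,::-1],(800,340),interpolation=cv2.INTER_CUBIC)
cv2.imwrite("pics/s2.png",np.vstack([np.hstack([A,C]),B]))
E
```

```text
26.4 [0.52553446 0.22759563 0.07259402] [ 3.13441345 -0.14728376 -0.00380556] [ 0.73498851 -1.19627082 -5.51799459]
```

View pics/s2.png

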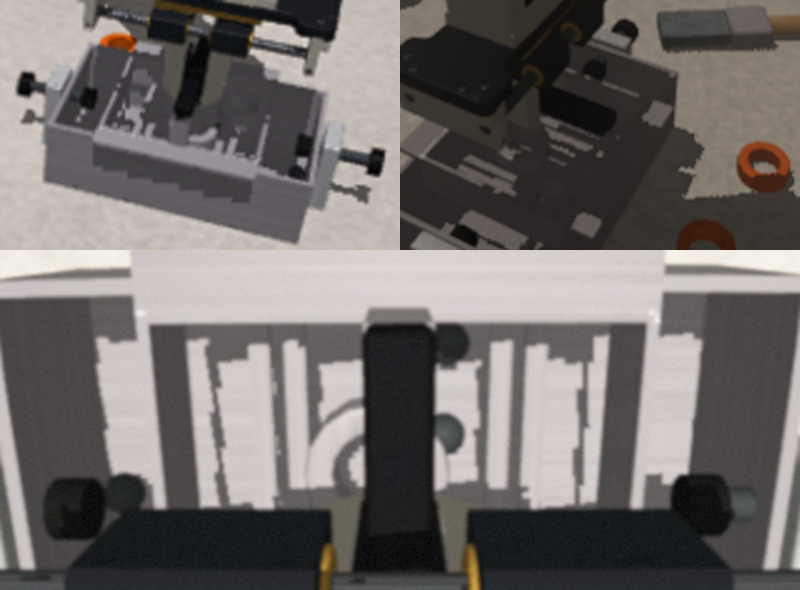

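```bash
python3 - <<'E'
from h import *
o=readout.get_obs(); w=capture("wrist"); cv2.imwrite("pics/w5.png",w[:,:,::-1]); print(o["tcp_pos"],o["qvel"].round(3))
c=cam("wrist",o)
a=-5.3*np.pi/180; M=np.array([[np.cos(a),np.sin(a)],[-np.sin(a),np.cos(a)]])
g=cv2.GaussianBlur(w,(3,3),0).astype(int)
# ball colour: mean round known ball, then blobs
print("ball rgb",w[201,346],w[156,346],w[232,182],"bg",w[180,346],w[170,310])
for p in((345,156.5),(343.5,201),(182,232),(157,252),(470,251)):
    for z in((.043,.011)if p[1]<240 else (.047,)):
        q=cast(c,[p],z)[0]; print(p,z,"rel TCP pan-axes mm",(M@(q[:2]-o["tcp_pos"][:2])*1000).round(1),"rel pan",(M@(q[:2]-[.525,.2295])*1000).round(1))
for n in("w2","w5"):
    im=cv2.imread(f"pics/{n}.png"); m=im.astype(int)
    bl=((m[:,:,0]-m[:,:,2]>3)&(m.max(2)<110)&(m.max(2)>35)).astype(np.uint8); bl[270:]=0
    k,_,st,ce=cv2.connectedComponentsWithStats(bl)
    print(n,[(st[i].tolist(),ce[i].round().tolist()) for i in range(1,k) if st[i,4]>40])
E
```

```text
[0.52600581 0.22974898 0.07301587] [-0.011  0.001 -0.009 -0.01  -0.003 -0.004 -0.001]
ball rgb [83 89 88] [40 41 45] [35 40 39] bg [208 201 203] [29 29 29]
(345, 156.5) 0.043 rel TCP pan-axes mm [ 43.6 -14.3] rel pan [ 44.5 -13.9]
(345, 156.5) 0.011 rel TCP pan-axes mm [ 38.5 -16.7] rel pan [ 39.5 -16.4]
(343.5, 201) 0.043 rel TCP pan-axes mm [ 18.6 -13.9] rel pan [ 19.6 -13.5]
(343.5, 201) 0.011 rel TCP pan-axes mm [  9.4 -16.2] rel pan [ 10.3 -15.9]
(182, 232) 0.043 rel TCP pan-axes mm [ 0.2 78.9] rel pan [ 1.2 79.2]
(182, 232) 0.011 rel TCP pan-axes mm [-12.2  92.3] rel pan [-11.2  92.7]
(157, 252) 0.047 rel TCP pan-axes mm [-10.6  93.4] rel pan [-9.7 93.7]
(470, 251) 0.047 rel TCP pan-axes mm [-10.4 -87.2] rel pan [ -9.5 -86.9]
w2 [([366, 152, 22, 22, 269], [378.0, 162.0]), ([365, 203, 21, 22, 258], [375.0, 213.0]), ([586, 212, 41, 21, 209], [606.0, 222.0]), ([478, 227, 13, 17, 121], [484.0, 235.0]), ([538, 226, 16, 14, 110], [545.0, 233.0]), ([71, 228, 27, 12, 190], [84.0, 234.0]), ([576, 230, 13, 10, 61], [582.0, 235.0]), ([251, 254, 19, 7, 65], [259.0, 257.0]), ([8, 266, 35, 4, 86], [25.0, 268.0]), ([44, 267, 28, 3, 56], [57.0, 268.0]), ([72, 267, 33, 3, 53], [88.0, 269.0]), ([558, 267, 36, 3, 75], [576.0, 268.0]), ([595, 266, 45, 4, 109], [619.0, 268.0])]
w5 [([338, 193, 14, 18, 127], [345.0, 201.0]), ([597, 213, 39, 18, 213], [615.0, 222.0]), ([547, 228, 16, 17, 119], [554.0, 236.0]), ([69, 231, 27, 17, 285], [81.0, 239.0]), ([487, 230, 13, 16, 128], [492.0, 237.0])]
```

The three visible balls are 18 px across, against 22 px in the grooves. At z=0.011 they lie in the slot at y≈−16 and at the pan's left end, so three are in the pan. The fourth is hidden, so I shake more.

Request:
carry_out --series '[[[0,11,0],[0,0,0],0],[[0,-23,0],[0,0,0],0],[[0,23,0],[0,0,0],0],[[0,-23,0],[0,0,0],0],[[0,23,0],[0,0,0],0],[[0,-23,0],[0,0,0],0],[[0,23,0],[0,0,0],0],[[0,-23,0],[0,0,0],0],[[0,23,0],[0,0,0],0],[[0,-11,0],[0,0,0],0]]'

```text
time: 27.6
tcp_pos: [0.5264, 0.2255, 0.073]
orientation: [3.132, -0.151, -0.002]
contact_force: [0.3, -0.9, -4.0]
gripper_width: 0.0136
grip_force: 30.0
```

Request:
carry_out --series '[[[0,11,0],[0,0,0],0],[[0,-22,0],[0,0,0],0],[[0,22,0],[0,0,0],0],[[0,-11,0],[0,0,0],0],[[0,0,0],[0,0,0],0],[[0,11,0],[0,0,0],0],[[0,-22,0],[0,0,0],0],[[0,11,0],[0,0,0],0],[[0,0,0],[0,0,0],0],[[0,0,0],[0,0,0],0]]'

```text
time: 28.6
tcp_pos: [0.5264, 0.2296, 0.0734]
orientation: [3.137, -0.147, -0.001]
contact_force: [0.4, 0.3, -5.0]
gripper_width: 0.0137
grip_force: 30.0
```

```bash
cat > look.py <<'E'
from h import *
import sys
o=readout.get_obs(); ims={n:capture(n)[:,:,::-1] for n in("wrist","scene","side")}
print(o["time"],o["tcp_pos"],o["contact_force"])
a=-5.3*np.pi/180; M=np.array([[np.cos(a),np.sin(a)],[-np.sin(a),np.cos(a)]])
for n,im in ims.items():
    cv2.imwrite(f"pics/{sys.argv[1]}_{n}.png",im); c=cam(n,o); m=cv2.GaussianBlur(im,(3,3),0).astype(int)
    bl=((m[:,:,0]-m[:,:,2]>=1)&(m.max(2)<(100 if n=="wrist" else 90))&(m.max(2)>25)).astype(np.uint8)
    k,_,st,ce=cv2.connectedComponentsWithStats(bl); out=[]
    for i in range(1,k):
        if 15<st[i,4]<500:
            r=[M@(cast(c,[ce[i]],z)[0][:2]-[.525,.2295])*1000 for z in(.011,.043)]
            if all(abs(r[0])<[66,105]): out.append((ce[i].round().tolist(),st[i,2:5].tolist(),r[0].round().tolist(),r[1].round().tolist()))
    print(n,*out,sep="\n ")
E
python3 look.py k1
```

```text
28.6 [0.52637735 0.2295651  0.0734028 ] [ 0.42626274  0.2988138  -4.95621711]
wrist
 ([347.0, 197.0], [10, 9, 41], [14.0, -18.0], [22.0, -15.0])
 ([319.0, 237.0], [31, 23, 186], [-15.0, 0.0], [-2.0, 0.0])
 ([329.0, 245.0], [14, 12, 58], [-21.0, -6.0], [-7.0, -6.0])
scene
 ([417.0, 207.0], [10, 12, 47], [-65.0, -27.0], [-21.0, -22.0])
 ([428.0, 211.0], [9, 5, 18], [-57.0, -2.0], [-13.0, 2.0])
 ([453.0, 219.0], [15, 15, 69], [-50.0, 55.0], [-7.0, 55.0])
 ([420.0, 235.0], [64, 24, 407], [30.0, -0.0], [69.0, 3.0])
 ([467.0, 231.0], [13, 12, 78], [-18.0, 88.0], [24.0, 86.0])
side
```

Request:
carry_out --series '[[[0,11,0],[0,0,0],0],[[0,-24,0],[0,0,0],0],[[0,24,0],[0,0,0],0],[[0,-24,0],[0,0,0],0],[[0,24,0],[0,0,0],0],[[0,-24,0],[0,0,0],0],[[0,24,0],[0,0,0],0],[[0,-11,0],[0,0,0],0],[[0,0,0],[0,0,0],0],[[0,0,0],[0,0,0],0]]'

```text
time: 29.75
tcp_pos: [0.5264, 0.2313, 0.0738]
orientation: [-3.138, 0.144, -0.0]
contact_force: [-0.6, 0.6, -5.7]
gripper_width: 0.0137
grip_force: 30.0
```

Request:
carry_out --series '[[[0,-12,0],[0,0,0],0],[[0,24,0],[0,0,0],0],[[0,-24,0],[0,0,0],0],[[0,24,0],[0,0,0],0],[[0,-24,0],[0,0,0],0],[[0,12,0],[0,0,0],0],[[0,4,0],[0,0,0],0],[[0,5,0],[0,0,0],0],[[0,3,0],[0,0,0],0],[[0,0,0],[0,0,0],0]]'

```text
time: 30.75
tcp_pos: [0.5254, 0.2186, 0.0736]
orientation: [3.137, -0.147, -0.0]
contact_force: [0.3, -0.5, -5.2]
gripper_width: 0.0136
grip_force: 30.0
```

```bash
python3 look.py k2
```

```text
30.75 [0.52543833 0.21855286 0.07358177] [ 0.25729683 -0.51544195 -5.17415889]
wrist
 ([167.0, 232.0], [21, 18, 281], [-11.0, 92.0], [2.0, 77.0])
 ([331.0, 235.0], [9, 11, 28], [-13.0, -19.0], [-0.0, -18.0])
scene
 ([415.0, 210.0], [27, 16, 142], [-51.0, -28.0], [-8.0, -23.0])
 ([415.0, 234.0], [66, 24, 408], [30.0, -13.0], [69.0, -8.0])
 ([469.0, 234.0], [8, 6, 37], [-11.0, 93.0], [30.0, 91.0])
side
```

Request:
carry_out --series '[[[0,-3,0],[0,0,0],0],[[0,-3,0],[0,0,0],0],[[0,-3,0],[0,0,0],0],[[0,-3,0],[0,0,0],0],[[0,-3,0],[0,0,0],0],[[0,-3,0],[0,0,0],0],[[0,-3,0],[0,0,0],0],[[0,-2,0],[0,0,0],0],[[0,-1,0],[0,0,0],0],[[0,0,0],[0,0,0],0]]'

```text
time: 31.9
tcp_pos: [0.5276, 0.2436, 0.0737]
orientation: [-3.138, 0.145, -0.0]
contact_force: [-0.3, -0.1, -4.8]
gripper_width: 0.0134
grip_force: 30.0
```

```bash
python3 look.py k3; python3 - <<'E'
from h import *
def bright(i): return np.clip(255*(i/255.)**.6,0,255).astype(np.uint8)
r=[]
for k in("k2","k3"):
    s=cv2.imread(f"pics/{k}_scene.png")[172:252,360:488]; w=cv2.imread(f"pics/{k}_wrist.png")[120:270,120:520]
    r.append(np.vstack([cv2.resize(bright(s),(400,300),interpolation=cv2.INTER_CUBIC),cv2.resize(bright(w),(400,170),interpolation=cv2.INTER_CUBIC)]))
d=[cv2.resize(bright(cv2.imread(f"pics/{k}_side.png")[255:345,215:395]),(260,130),interpolation=cv2.INTER_CUBIC) for k in("k2","k3")]
d=np.hstack([d[0],d[1],np.zeros((130,280,3),np.uint8)])
cv2.imwrite("pics/v1.png",np.vstack([np.hstack(r),d]))
E
```

```text
31.9 [0.527576   0.24361403 0.07373211] [-0.2546531  -0.12409006 -4.81276565]
wrist
 ([361.0, 156.0], [9, 17, 99], [40.0, -12.0], [45.0, -9.0])
 ([333.0, 164.0], [8, 12, 33], [35.0, 5.0], [40.0, 6.0])
 ([359.0, 202.0], [8, 19, 111], [10.0, -12.0], [19.0, -8.0])
 ([314.0, 234.0], [6, 6, 20], [-12.0, 18.0], [0.0, 17.0])
scene
 ([407.0, 206.0], [15, 17, 59], [-59.0, -48.0], [-15.0, -42.0])
 ([418.0, 207.0], [5, 6, 17], [-64.0, -24.0], [-20.0, -19.0])
 ([449.0, 216.0], [10, 17, 44], [-56.0, 45.0], [-13.0, 46.0])
 ([427.0, 212.0], [17, 7, 62], [-52.0, -2.0], [-9.0, 2.0])
 ([437.0, 216.0], [5, 5, 16], [-47.0, 21.0], [-4.0, 23.0])
 ([427.0, 237.0], [65, 25, 443], [30.0, 13.0], [69.0, 16.0])
 ([468.0, 231.0], [12, 13, 81], [-20.0, 90.0], [21.0, 89.0])
side
```

View pics/v1.png

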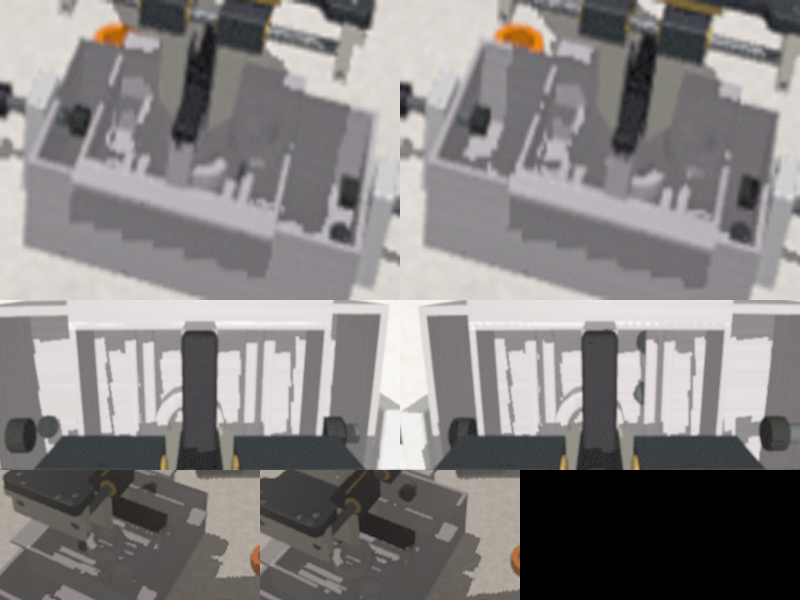

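The three known balls stay fixed in the pan while the basket moves: two by the slot and one at the left end, at (340,232) in the top-left panel. In the k2 side panel there is a small dark dot at (82,546), which may be the fourth ball. I'll check it numerically.

```bash
python3 - <<'E'
from h import *
a=-5.3*np.pi/180; M=np.array([[np.cos(a),np.sin(a)],[-np.sin(a),np.cos(a)]])
c=cam("side")
for k,ty in(("k1",.2296),("k2",.2186),("k3",.2436)):
    g=cv2.cvtColor(cv2.imread(f"pics/{k}_side.png"),6)[285:335,240:330].astype(int)
    m=(g<33).astype(np.uint8); n,_,st,ce=cv2.connectedComponentsWithStats(m)
    for i in range(1,n):
        if 8<st[i,4]<200:
            p=ce[i]+[240,285]; r=[(M@(cast(c,[p],z)[0][:2]-[.525,.2295])*1000).round() for z in(.011,.043)]
            print(k,p.round(),st[i,2:5],"pan@11",r[0],"basket@43 rel",r[1]-[0,(ty-.2295)*1000])
g=cv2.cvtColor(cv2.imread("pics/k2_side.png"),6); print(g[298:318,260:288])
E
```

```text
k1 [260. 288.] [ 38   9 199] pan@11 [ 85. -41.] basket@43 rel [ 63.  -15.1]
k1 [261. 300.] [ 5  3 11] pan@11 [ 67. -19.] basket@43 rel [47.   4.9]
k2 [266. 285.] [ 9  2 15] pan@11 [ 78. -50.] basket@43 rel [ 57.  -13.1]
k2 [267. 293.] [ 4  4 11] pan@11 [ 67. -35.] basket@43 rel [47.   0.9]
k2 [272. 307.] [ 6  8 41] pan@11 [ 43. -14.] basket@43 rel [24.  20.9]
k3 [254. 308.] [ 5  3 10] pan@11 [66. -0.] basket@43 rel [46.   7.9]
[[49 52 53 52 53 53 53 51 52 53 52 53 53 53 51 44 36 50 64 51 38 39 39 39
  41 41 41 43]
 [41 45 46 50 53 53 52 51 51 53 52 53 53 53 52 37 32 48 78 73 47 39 39 40
  40 41 42 42]
 [39 39 41 44 47 50 52 51 51 52 52 53 53 53 51 39 42 65 82 77 50 37 39 40
  41 41 41 42]
 [39 40 38 38 41 43 46 46 49 52 52 52 53 53 52 44 59 83 89 68 43 37 40 40
  41 40 40 41]
 [39 39 38 38 39 39 39 40 43 47 51 52 52 52 53 60 79 91 90 65 40 36 38 43
  43 40 41 40]
 [39 39 38 38 38 39 38 40 40 37 37 40 45 50 57 77 93 95 93 72 43 37 38 54
  66 65 50 41]
 [38 37 39 39 39 38 39 40 37 29 23 23 28 36 53 84 96 95 94 83 56 38 39 53
  66 71 66 63]
 [39 38 40 39 39 39 39 39 37 26 19 20 22 20 39
[... 411 characters left out ...]
0 67 53 42 39 40 37 30 24 22 21 24 39 47 49 46 43 41 41 41 39
  39 39 40 41]
 [90 93 93 92 90 80 67 52 43 39 37 34 31 31 32 40 46 47 47 44 42 42 43 42
  42 41 40 41]
 [69 82 89 94 94 95 90 80 72 61 46 38 38 38 38 40 44 46 46 44 42 42 42 43
  43 42 42 42]
 [45 56 70 82 91 94 93 94 94 86 75 64 52 41 38 37 42 44 45 43 42 43 43 42
  43 42 43 44]
 [46 42 45 55 70 81 90 93 93 94 94 89 80 66 52 42 39 41 42 44 43 42 43 42
  43 42 43 44]
 [74 65 54 44 45 56 67 77 88 93 93 93 94 89 80 66 52 43 41 41 43 43 41 42
  43 44 44 43]
 [94 90 80 67 54 44 41 48 64 73 81 90 93 93 94 90 81 72 60 50 44 41 42 43
  42 43 43 43]
 [95 95 94 90 81 68 53 42 40 44 55 70 81 89 93 93 94 94 86 76 66 50 41 42
  43 43 44 42]]
```

```bash
python3 - <<'E'
from h import *
a=-5.3*np.pi/180; ux=np.array([np.cos(a),np.sin(a),0]);uy=np.array([-np.sin(a),np.cos(a),0])
c=cam("scene"); P=np.array([.525,.2295,0])
# w1 start balls
o=dict(orientation=np.array([3.139,-.132,-.001]),tcp_pos=np.array([.50764,.17047,.22651]))
cw=cam("wrist",o); M=np.array([ux[:2],uy[:2]])
for p in((292,122),(293,153),(225,176),(227,204)): print(p,(M@(cast(cw,[p],.043)[0][:2]-P[:2])*1000).round())
for k,ty in(("0",.2272),("k1",.2296),("k2",.2186),("k3",.2436)):
    im=cv2.imread("pics/scene0.png" if k=="0" else f"pics/{k}_scene.png").astype(int)
    e=P+uy*(ty-.2295)
    print(k,"grooveD",[proj(c,e+ux*x/1e3+uy*.034+[0,0,.043]).round().tolist()[0] for x in(-35,-9)],"panD",[proj(c,P+ux*-.035+uy*y/1e3+[0,0,.011]).round().tolist()[0] for y in(0,30,60,90)])
    d=(im[:,:,0]-im[:,:,2])[196:226,396:476]
    print("\n".join("".join("#" if v>=4 else "+" if v>=1 else "." for v in r) for r in d))
E
```

```text
(292, 122) [ 41. -34.]
(293, 153) [ 11. -35.]
(225, 176) [-12.  33.]
(227, 204) [-41.  33.]
0 grooveD [[444.0, 209.0], [442.0, 216.0]] panD [[427.0, 217.0], [440.0, 220.0], [454.0, 223.0], [469.0, 227.0]]
+....+.+..+.+++.+..++...++.++.++++.+.+...+.+.+....+.+.....+++..+................
++.++.+.......++.+..+...+..++.++++++++..+.+++.+++.+.+....+++++.+................
..++.+..+++++.+...++.....++++++++++.+.+++.++...+.++...+.+.+.++.++...............
.+....+.+.++.++++..+......+++++++++++++.+.++.++++++.+..+.+.+++......+...........
.+.+.++.++.+.+++.......++++++.++#+.+..++...+..++.++.+...+...+.+..+.+..++..+.....
+.+..+.++..++++....+.+..++++++++++++++++.+....+.++.+.++...+...++..+..+.++.++..+.
+++..++.+.+++......+.++..+++++++++.+++.++++....+.+++++++....+.++.++.+......++..+
.+++++.+.+++++....+.+..+++++++++++....+++++.+...++++++......+....+.++...........
.++......+++.+......+.+++.+++.+++++...++..++..++++#+..+......+.+.++...++..+.....
++++..+..++.+..+++....+.++.++#++++++...++...+.+####+.++++.++.++++.+..+.......+++
.++.+..+.....+......++.+..+++++.#++..+++.....++#####++..+++.++.++++...+....+.+.+
+++.
[... 8466 characters left out ...]
..+.+..+....+++....+..++....+......++.+...++..+++..+
..+......+..+.....+...+..+.+..+.+++++..++++...+..+..++.++++++...++.+.....+....++
..................+..+.+..+++.+.++..++++.+.+..+.+.+...+++....+..++....+++++++.+.
......+..........+....+....++...+.+++++...+..+.+.++.+.+.+++.++...+...++......+.+
.+....+................++++..+.++.+.+.+.......+..+++++....+....+.....++++++++..+
+.++...................+++.+..++....+...++..++.+..++.+.+..+...+.......+++++++++.
...+..............+........+.+...++++...+.++++.+....++.......+...+.....+..+.++++
..+.+.+............+....+........+......+.++.+....+........+..++....+++.+++++...
...++..............++.........+..........++..+.+..++..+++.++..+++.+.+.++......++
```

```bash
python3 - <<'E'
from h import *
c=cam("scene"); a=-5.3*np.pi/180; M=np.array([[np.cos(a),np.sin(a)],[-np.sin(a),np.cos(a)]])
print((M@(cast(c,[(437,217)],.011)[0][:2]-[.525,.2295])*1000).round())
for k in("k1","k2","k3"):
    g=cv2.cvtColor(cv2.imread(f"pics/{k}_scene.png"),6)[202:226,428:462]; print(k); print("\n".join(" ".join("%3d"%v for v in r) for r in g))
E
```

```text
[-44.  21.]
k1
 13  13   8  15  53  77  85  83  83  85  84  81  71  64  63  62  63  63  66  65  64  65  64  66  66  65  65  64  65  63  62  63  63  63
 19  11  15  25  63  83  85  82  83  83  83  77  68  64  63  64  61  61  63  64  63  63  65  64  64  64  64  64  64  67  66  63  62  64
 14  14  21  33  66  83  85  82  82  80  79  73  67  63  63  63  61  62  62  62  65  66  65  66  66  63  67  65  65  66  63  63  62  64
 14  16  19  43  69  83  82  81  79  75  73  67  64  63  60  58  55  60  62  64  64  66  65  63  66  64  66  64  64  65  63  63  62  64
 14  19  28  48  72  83  78  75  70  70  67  65  65  61  60  58  54  59  61  63  65  64  64  65  64  67  65  64  64  65  62  61  62  65
 16  33  44  53  74  73  70  66  63  64  65  65  64  61  59  56  58  59  63  64  64  63  66  65  66  64  63  66  65  64  65  61  65  64
 16  42  55  63  69  67  63  61  61  62  64  63  63  64  58  58  61  62  63  66  63  62  65  65  66  65  66  66  65  64  63  64  63  64
 22  48  58  60  61  63  64  65  66  64  63  64  64  64  61  62  64  65  66  64  63  64  63  65  66  66  65  65  65  64  63  63  65  
[... 8012 characters left out ...]
  64  63  64  63  64
 96  95  94  95  90  74 102 121 123 124 126 120 117 103  88  77  64  66  68  60  61  63  80 108  71  64  64  64  62  63  64  65  63  66
 95  93  94  94  85  72  85  94  97  98  98  96  91  89  79  74 103 121 118  68  61  79 127 141 104  67  63  63  63  63  65  63  62  72
 98  96  95  93  83  80  88  95  96  97  92  90  87  82  73  71 135 151 147  81  67 112 149 146 116  69  62  64  64  64  64  62  60  76
115 108 100  96  97 101 101  98  97  94  90  84  81  73  64  82 145 151 136  74  76 141 152 141 100  64  61  64  66  62  64  63  63  94
140 136 129 122 127 140 140 138 129 111  99  83  74  66  62 105 149 147 123  66  86 147 151 136  74  60  62  63  62  62  62  63  62 101
```

In k1 there is a clear dark ball (luminance 25 against 63) at (436,217). In k2 it is at the same pixel, partly hidden under a bar. It doesn't move with the basket, so it lies in the pan at (−44, 21). All four balls are down and no groove holds one. I lift out.

Request:
carry_out --series '[[[0,2,0],[0,0,0],0],[[0,4,-4],[0,0,0],0],[[0,4,-8],[0,0,0],0],[[0,2,-12],[0,0,0],0],[[0,0,-15],[0,0,0],0],[[0,0,-15],[0,0,0],0],[[0,0,-15],[0,0,0],0],[[0,0,-15],[0,0,0],0],[[0,0,-15],[0,0,0],0],[[0,0,-12],[0,0,0],0]]'

```text
time: 33.05
tcp_pos: [0.5268, 0.2318, 0.1865]
orientation: [-3.138, 0.144, -0.002]
contact_force: [-0.4, 0.6, -4.0]
gripper_width: 0.0139
grip_force: 30.0
```

```bash
python3 - <<'E'
from h import *
o=readout.get_obs(); print(o["time"],o["tcp_pos"],o["contact_force"])
s=capture("scene"); c=cam("scene")
print("bottle/beaker",cast(c,[(305,318),(220,285)],0).round(3).tolist())
# balls in pan
m=cv2.GaussianBlur(s,(3,3),0).astype(int); g=m.max(2)
bl=((m[:,:,2]-m[:,:,0]>=2)&(g<95)).astype(np.uint8)
a=-5.3*np.pi/180; M=np.array([[np.cos(a),np.sin(a)],[-np.sin(a),np.cos(a)]])
k,_,st,ce=cv2.connectedComponentsWithStats(bl)
for i in range(1,k):
    r=M@(cast(c,[ce[i]],.011)[0][:2]-[.525,.2295])*1000
    if st[i,4]>12 and all(abs(r)<[64,104]): print(ce[i].round(),st[i,2:5],r.round())
im=cv2.cvtColor(s,7)
for nme in("scene","side"):
    t=capture(nme); g=t.max(2); c=cam(nme); mk=((g<105)&(g>20)).astype(np.uint8)
    x0,y0,x1,y1=(170,170,270,240) if nme=="scene" else (315,155,400,210)
    sub=cv2.morphologyEx(mk[y0:y1,x0:x1],2,np.ones((3,3)))
    ct=max(cv2.findContours(sub,0,1)[0],key=cv2.contourArea)[:,0]+[x0,y0]
    r=cv2.minAreaRect(cast(c,ct,.02)[:,:2].astype(np.float32)); print(nme,r)
E
```

```text
33.05 [0.52680298 0.23178552 0.1864901 ] [-0.40376173  0.60726409 -3.97483371]
bottle/beaker [[0.816, 0.064, 0.0], [0.791, -0.111, 0.0]]
[436. 217.] [ 7  8 39] [-44.  19.]
[468. 234.] [ 6  5 28] [-11.  92.]
scene ((0.5810497999191284, -0.22139239311218262), (0.1485290676355362, 0.14990483224391937), 4.276950836181641)
side ((0.5646712779998779, -0.21653243899345398), (0.14325058460235596, 0.17643138766288757), 4.334255695343018)
```

Request:
carry_out --series '[[[1,10,0],[0,0,0],0],[[2,20,0],[0,0,0],0],[[3,30,0],[0,0,0],0],[[3,32,0],[0,0,0],0],[[3,32,0],[0,0,0],0],[[3,32,0],[0,0,0],0],[[3,32,0],[0,0,0],0],[[3,30,0],[0,0,0],0],[[3,20,0],[0,0,0],0],[[2,12,0],[0,0,0],0]]'

```text
time: 34.2
tcp_pos: [0.5282, -0.0232, 0.1836]
orientation: [3.137, -0.15, -0.004]
contact_force: [0.5, 0.4, -5.2]
gripper_width: 0.0133
grip_force: 30.0
```

Request:
carry_out --series '[[[0,0,0],[0,0,0],0],[[0,0,0],[0,0,0],0],[[0,0,0],[0,0,0],0],[[0,0,0],[0,0,0],0],[[0,0,0],[0,0,0],0],[[0,0,0],[0,0,0],0],[[0,0,0],[0,0,0],0],[[0,0,0],[0,0,0],0],[[0,0,0],[0,0,0],0],[[0,0,0],[0,0,0],0]]'

```text
time: 35.2
tcp_pos: [0.5294, -0.0199, 0.1847]
orientation: [3.138, -0.145, 0.0]
contact_force: [0.1, -0.1, -5.3]
gripper_width: 0.0135
grip_force: 30.0
```

```bash
python3 - <<'E'
from h import *
o=readout.get_obs(); w=capture("wrist"); cv2.imwrite("pics/t1.png",w[:,:,::-1]); print(o["time"],o["tcp_pos"],o["orientation"],o["contact_force"])
c=cam("wrist",o)
t=np.radians(4.); Rz=np.array([[np.cos(t),-np.sin(t)],[np.sin(t),np.cos(t)]])
C=[np.r_[Rz@[sx*.0655,sy*.0705]+[.578,-.224],.02] for sx,sy in((1,1),(1,-1),(-1,-1),(-1,1))]
print(proj(c,C).round(1).tolist())
g=w.max(2); mk=((g<125)).astype(np.uint8)
print("\n".join("".join("%x"%(v//16) for v in r) for r in g[0:260:6,380:640:4]))
E
```

```text
35.2 [ 0.52936752 -0.01989789  0.18474401] [ 3.13823316e+00 -1.45032320e-01  8.83480756e-05] [ 0.08651578 -0.13873068 -5.25824611]
[[455.0, 45.5], [606.3, 25.3], [603.5, 167.1], [464.5, 189.5]]
eeeeeeeeeeeeeeeeeeeeeeeeefeeeeeeeeeeeeeeeeeeeeeeeeeeeeeedeededded
eeeeeeeeeeeeeeeeeeeeeeeeeeeeeeeeeeeeeeeeeeeeeeeeeeeeeeeeeeddddddd
eeffeeefeeeeeeeeeeeeeeeeeeeeeeeeeeeeeeeeeeeeeeeeeeeeeeeedeeeededd
eeeffffeeeeeeeefeeeeeeefeffeeeeeeeeeeeeeeeeeeeeeeeeeeeeeeeeeeeeed
feeffeeefeeeeeeffeeeeeffeffeeeeeeeeeeeeeeeeeeeeeeeeeeeeeeeeeeeedd
feeeeeeefffeffeeeeeeeeffeeffeeeeeeeeeeeeeeeeeeeeeeeeeeeeeeeeeeeee
eeffffeefffeeefefffeeeefeeeeeffeeeeeeefeeeeeeeeeeefeeeeeecdeeeeee
efffffeefeeffffeeeefeeeeeeeeeeeeeeeeffeeeeeeedca9888787767ceeeeee
effffffffeefffffeefeeeeeeefeeeeeeedca988888776544333332227ceeeeee
eeffeeeefffeffffffffeeeedca9999888765433333333488888883227ceeeeee
fffffffffffffffffff439987644333344556678888888888888883227ceeeeee
fffffffffefefffffff228856678888888888888888888888888883237deeeeee
fffffffffffffffefff328999998899998888888888888888888883327ceefeee
ffffffffeefffffefff53799999999899888888888888888
[... 1297 characters left out ...]
efffffeffffffeffffffffffefefeeeffffffefe
addefffffff4444cdffffffffeeffefeeffffffffffffffeeefffefeffffffeff
9ddeffffffe4444defffeffeeffffffeeffefeffffeefeeeeefffffffefffffff
8ddeffffffc4445ceffeffffffefffeeffeeeffffffeeffefefffefeeeefffeff
8ddffcefffa4446defeffffffffffffffeeeeffeefeeffffffefefeeeffffffff
8ddf97edff84448cfffffffefffefffffffeefefeffffffffeefeefffffeeffee
6cd88878ff54449dfffffffffffeeffffefffffffffffffeeefff878cdcadffee
22432222552112334447fffffffeeffefffffffffeefffefeeef85666788888be
111111111111111111111defffffffeefffefffffeefffeffffe5556666678898
11111111111111111111117ffffffeefffffffffffeffffefefd5555555655678
111111111121211111111112efeffffffefeeeefffffffeffff85555555555556
```

```bash
cat > tray.py <<'E'
from h import *
def tray(im,c,cols=(485,585),rows=(75,165)):
    g=im.max(2).astype(float); T=185; e={"top":[],"bot":[],"right":[],"left":[]}
    def cross(v,i,j): # subpixel falling below T between i,j
        return i+(v[i]-T)/(v[i]-v[j])*(j-i)
    for x in range(*cols,3):
        v=g[:,x]; ins=110
        y=next(k for k in range(ins,0,-1) if v[k-1:k].min()>T); e["top"].append((x,cross(v,y-1,y)))
        y=next(k for k in range(ins,260) if v[k]>T); e["bot"].append((x,cross(v,y,y-1)))
    for y in range(*rows,3):
        v=g[y]
        x=next(k for k in range(530,639) if v[k]>T); e["right"].append((cross(v,x,x-1),y))
        x=next(k for k in range(530,380,-1) if v[k]>T); e["left"].append((cross(v,x,x+1),y))
    L={}
    for k,p in e.items():
        q=cast(c,p,0. if k=="left" else .02)[:,:2]
        vx,vy,x0,y0=cv2.fitLine(q.astype(np.float32),cv2.DIST_HUBER,0,.001,.001).ravel(); L[k]=(np.array([x0,y0]),np.array([vx,vy]))
        along=np.degrees(np.arctan2(vy,vx)); r=np.abs(np.cross(q-[x0,y0],[vx,vy])).max(); print(k,L[k][0].round(4),round(along,2),"maxres mm",round(r*1000,2))
    def X(a,b): (p,d),(q,f)=L[a],L[b]; s=np.linalg.solve(np.c_[d,-f],q-p); return p+s[0]*d
    C=np.array([X("top","left"),X("top","right"),X("bot","right"),X("bot","left")]); print("centre",C.mean(0).round(4),"sides",np.linalg.norm(C-np.roll(C,-1,0),axis=1).round(4))
    return C
if __name__=="__main__":
    im=cv2.imread("pics/t1.png")[:,:,::-1]
    o=dict(orientation=np.array([3.13823316,-.145032320,.0000883]),tcp_pos=np.array([.52936752,-.01989789,.18474401]))
    tray(im,cam("wrist",o))
E
python3 tray.py
```

```text
top [ 0.6342 -0.2331] -85.77 maxres mm 0.15
bot [ 0.5035 -0.2297] -85.98 maxres mm 0.78
right [ 0.5564 -0.3016] 4.07 maxres mm 0.28
left [ 0.579  -0.1582] 4.3 maxres mm 1.13
centre [ 0.5687 -0.2298] sides [0.1417 0.1304 0.1411 0.1299]tray.py:18: DeprecationWarning: Arrays of 2-dimensional vectors are deprecated. Use arrays of 3-dimensional vectors instead. (deprecated in NumPy 2.0)
  along=np.degrees(np.arctan2(vy,vx)); r=np.abs(np.cross(q-[x0,y0],[vx,vy])).max(); print(k,L[k][0].round(4),round(along,2),"maxres mm",round(r*1000,2))
```

```bash
python3 - <<'E'
from h import *
im=cv2.imread("pics/t1.png")[:,:,::-1]
o=dict(orientation=np.array([3.13823316,-.145032320,.0000883]),tcp_pos=np.array([.52936752,-.01989789,.18474401])); c=cam("wrist",o)
g=cv2.GaussianBlur(im,(3,3),0).max(2).astype(float)
print("col profiles",[ (x,g[88:116:2,x].astype(int).tolist()) for x in(240,400)])
print("row profile",g[120,170:210:3].astype(int).tolist(),g[120,440:470:3].astype(int).tolist())
z0=o["tcp_pos"][2]-.0407; Rm=R.from_rotvec(o["orientation"]).as_matrix()
def rel(p,z): return (cast(c,p,z)-o["tcp_pos"])@Rm*1000
far=[]
for x in range(215,430,5):
    d=np.diff(g[90:115,x]); far.append((x,90.5+np.argmin(d)))
q=rel(far,z0+.030); print("far edge tool xy",np.median(q[:,0]).round(1),"slope deg",np.degrees(np.polyfit(q[:,1],q[:,0],1)[0]).round(2))
L,Rr=[],[]
for y in range(108,140,3):
    L.append((170.5+np.argmin(np.diff(g[y,170:215])),y)); Rr.append((430.5+np.argmax(np.diff(g[y,430:475])),y))
for n,p in(("L",L),("R",Rr)): q=rel(p,z0+.030); print(n,np.median(q[:,1]).round(1),np.percentile(q[:,1],[10,90]).round(1))
E
```

```text
col profiles [(240, [243, 243, 243, 244, 243, 233, 217, 214, 218, 218, 215, 211, 211, 212]), (400, [246, 245, 242, 239, 237, 229, 218, 220, 222, 221, 219, 217, 217, 216])]
row profile [247, 248, 247, 245, 245, 242, 214, 209, 211, 211, 211, 212, 212, 213] [216, 216, 215, 215, 224, 240, 152, 51, 51, 118]
far edge tool xy 73.9 slope deg -0.03
L -62.6 [-62.9 -62.5]
R 70.6 [69.6 71.7]
```

```bash
python3 - <<'E'
from h import *
im=cv2.imread("pics/t1.png")[:,:,::-1]
o=dict(orientation=np.array([3.13823316,-.145032320,.0000883]),tcp_pos=np.array([.52936752,-.01989789,.18474401])); c=cam("wrist",o)
g=cv2.GaussianBlur(im,(3,3),0).max(2).astype(float)
z0=o["tcp_pos"][2]-.0407; Rm=R.from_rotvec(o["orientation"]).as_matrix()
def rel(p,z): return ((cast(c,p,z)-o["tcp_pos"])@Rm*1000).round(1)
print("col316",g[96:180:3,316].astype(int).tolist()); print("col250",g[96:180:3,250].astype(int).tolist()); print("col400",g[96:180:3,400].astype(int).tolist())
print("row170",g[170,290:345:2].astype(int).tolist())
for y in (139,140,142,144,146,148): print(y,"handle top",rel([(316,y)],z0+.068),"inner edge z30",rel([(250,y)],z0+.030))
print("expected px if offset 0:",proj(c,[o["tcp_pos"]+Rm@(np.array([x,0,0])/1e3+[0,0,o["tcp_pos"][2]-z0-h]) for x,h in((58.5,.068),(58.5,.052),(55,.030),(58,.030),(78,.030))]).round(1).tolist())
E
```

```text
col316 [243, 226, 224, 226, 222, 220, 218, 223, 222, 217, 219, 221, 218, 215, 179, 125, 93, 21, 22, 32, 34, 34, 35, 33, 35, 34, 36, 34]
col250 [243, 225, 217, 219, 217, 212, 212, 216, 217, 214, 215, 214, 213, 212, 221, 231, 201, 116, 102, 102, 120, 205, 213, 213, 213, 212, 212, 212]
col400 [237, 222, 220, 222, 219, 217, 216, 219, 219, 213, 217, 220, 218, 215, 221, 216, 215, 241, 246, 246, 244, 243, 244, 243, 242, 245, 246, 245]
row170 [138, 138, 138, 138, 135, 105, 42, 28, 33, 34, 34, 34, 33, 34, 32, 33, 34, 33, 34, 34, 34, 33, 28, 42, 106, 132, 132, 134]
139 handle top [[ 59.   -0.9 -27.3]] inner edge z30 [[ 55.1 -32.8  10.7]]
140 handle top [[ 58.6  -0.9 -27.3]] inner edge z30 [[ 54.6 -32.8  10.7]]
142 handle top [[ 57.9  -0.9 -27.3]] inner edge z30 [[ 53.7 -32.9  10.7]]
144 handle top [[ 57.2  -0.9 -27.3]] inner edge z30 [[ 52.7 -32.9  10.7]]
146 handle top [[ 56.4  -0.9 -27.3]] inner edge z30 [[ 51.8 -33.   10.7]]
148 handle top [[ 55.7  -0.9 -27.3]] inner edge z30 [[ 50.8 -33.   10.7]]
expected px if offset 0: [[318.5, 140.4], [318.5, 136.1], [318.6, 139.0], [318.6, 132.7], [318.5, 89.0]]
```

The tray is found at centre (0.5687, −0.2298), yaw +4.15°; the measured sides, 141×130 mm, fit. The basket's centre is about 3.5 mm in −x of the TCP. I go above the tray.

Request:
carry_out --series '[[[3,10,0],[0,0,0],0],[[6,20,0],[0,0,0],0],[[8,28,0],[0,0,0],0],[[9,30,0],[0,0,0],0],[[9,30,0],[0,0,0],0],[[9,30,0],[0,0,0],0],[[8,27,0],[0,0,0],0],[[6,20,0],[0,0,0],0],[[4,9.6,0],[0,0,0],0],[[0,0,0],[0,0,0],0]]'

```text
time: 36.25
tcp_pos: [0.572, -0.2318, 0.1843]
orientation: [3.137, -0.15, -0.0]
contact_force: [-0.5, 0.3, -5.3]
gripper_width: 0.0135
grip_force: 30.0
```

Request:
carry_out --series '[[[0,0,5],[0,0,-2],0],[[0,0,10],[0,0,-3],0],[[0,0,15],[0,0,-3],0],[[0,0,15],[0,0,-1.4],0],[[0,0,15],[0,0,0],0],[[0,0,10],[0,0,0],0],[[0,0,5],[0,0,0],0],[[0,0,0],[0,0,0],0],[[0,0,0],[0,0,0],0],[[0,0,0],[0,0,0],0]]'

```text
time: 37.25
tcp_pos: [0.5729, -0.2295, 0.1106]
orientation: [3.139, 0.112, 0.002]
contact_force: [0.4, 0.2, -4.9]
gripper_width: 0.0136
grip_force: 30.0
```

```bash
python3 - <<'E'
from h import *
o=readout.get_obs(); w=capture("wrist"); s=capture("scene"); d=capture("side")
for n,i in(("wrist",w),("scene",s),("side",d)): cv2.imwrite(f"pics/p1_{n}.png",i[:,:,::-1])
r=o["orientation"]; print(o["time"],o["tcp_pos"],r,np.degrees(2*np.arctan2(r[1],r[0])),o["contact_force"])
c=cam("wrist",o); t=np.radians(4.15); Rz=np.array([[np.cos(t),-np.sin(t)],[np.sin(t),np.cos(t)]])
print("tray corners px",proj(c,[np.r_[Rz@[sx*.0655,sy*.0705]+[.5687,-.2298],.02] for sx,sy in((1,1),(1,-1),(-1,1),(-1,-1))]).round(1).tolist())
g=w.max(2)
print("\n".join(str(y)+" "+"".join("%x"%(v//16) for v in g[y,130:520:3]) for y in range(70,240,5)))
E
```

```text
37.25 [ 0.57294308 -0.22950207  0.1105548 ] [3.13893772e+00 1.12480546e-01 2.21979184e-03] 4.104512287030174 [ 0.35347386  0.22497367 -4.89667836]
tray corners px [[217.3, 118.5], [419.5, 118.2], [230.3, 286.8], [407.1, 286.5]]
70 eeffeeeeeeeeeefffefffffeeefffffffeeeeeeffffffffffeeeffffffefffffffeeeeffffffeffffffffeeffffffffffffeffffeefffeeeffeffeeeeffffeeeee
75 feeeeffeeeeeeefffffffefffeefffffffffefffffffffffffeffffffffffeeeeefffffffffffffffffeffffffffffffffffffffeeefeeffffeeeeeeffeeeeeefe
80 efeeefffffffeefffffffffffffeeefffffffffffffffffffffffffeefffeefffffffffffeefffeffffefffffefffffffffffffeeeeffeffffeeeeffefffeeeeee
85 eeeeefffffffeeefffffeeeffffeffffffffffffffeeffffffffffffeeefffffffffffffeefeefffffeefffffefffffffffeeffffffffefffeeeeeffeeeeefffee
90 efeefffffffeeeeffeeffffffffefffffefffffffffffffffffffffffeeffffffeefffffffffffffffffffffffffeeffefffffffffffffffffeeeeffeefeefffff
95 ffeeefffffffffffeeefffffffffeffffffffeeffffeeffffffffffffffffeefffffffffffffffffffffffffffffeffeefffffffffffffefffeeeefffeeeeeeffe
100 feeeefffeeefffffeeeddddddddddddddddddddddddddddddddddddddddddddd
[... 3011 characters left out ...]
fffffffffffffffffffffffff
215 ffffffffeffffffeffffffdc754555efc6333889ddc87addc47dddddc612222122221988734597addc98cdd98983489ff744445cdfffffffffffffffffffffffff
220 ffffffffffffffffffffffec845445efd6333799ddd879ddc6cdddc88612221222221ad9954496addc98cdd95963499ef544446cdffffeffffffffffffffffffff
225 ffffffffffffffffffffffeca55555cfe8523899cdd978cdccdddc468611222112211bdb754685bddc88cdd76943598fe544447cdefffeffffffffffffffffffff
230 ffffffffffffffffffffffecb55555bfe953378866657466666665444312221211221466444784666888ddd67883688fe544449cefffffffffffffffffffffffff
235 ffffffffffffffffffffff8cc555556bb643344566654466666666799312222211211366654444566667cdd544435568744444acefffffffffffffffffffffffff
```

Request:
carry_out --series '[[[-0.7,0,5],[0,0,0],0],[[0,0,8],[0,0,0],0],[[0,0,10],[0,0,0],0],[[0,0,9],[0,0,0],0],[[0,0,6],[0,0,0],0],[[0,0,5],[0,0,0],0],[[0,0,3],[0,0,0],0],[[0,0,0],[0,0,0],0],[[0,0,0],[0,0,0],0],[[0,0,0],[0,0,0],0]]'

```text
time: 38.4
tcp_pos: [0.572, -0.2294, 0.0642]
orientation: [3.139, 0.113, 0.001]
contact_force: [-0.3, 1.0, -4.9]
gripper_width: 0.0135
grip_force: 30.0
```

```bash
python3 - <<'E'
from h import *
o=readout.get_obs(); w=capture("wrist"); cv2.imwrite("pics/p2.png",w[:,:,::-1]); print(o["time"],o["tcp_pos"],o["contact_force"])
c=cam("wrist",o); t=np.radians(4.15); Rz=np.array([[np.cos(t),-np.sin(t)],[np.sin(t),np.cos(t)]]); Rm=R.from_rotvec(o["orientation"]).as_matrix()
f=lambda p,z:((cast(c,p,z)-o["tcp_pos"])@Rm*1000).round(1)[0][:2]
g=cv2.GaussianBlur(w,(3,3),0).max(2)
for y in(170,200,220): print(y,"L",g[y,170:230:2].tolist(),"R",g[y,410:470:2].tolist())
print("tray side px at rows", proj(c,[np.r_[Rz@[x,sy*.0705]+[.5687,-.2298],.02] for x in(.03,.0) for sy in(1,-1)]).round(1).tolist())
E
```

```text
38.4 [ 0.57195693 -0.22942452  0.06419719] [-0.2936811   1.04128789 -4.92126305]
170 L [245, 245, 244, 243, 243, 243, 244, 244, 245, 246, 240, 217, 207, 182, 106, 78, 79, 81, 80, 80, 80, 81, 80, 66, 66, 66, 93, 140, 149, 148] R [74, 68, 68, 76, 126, 126, 75, 68, 75, 77, 75, 75, 75, 76, 75, 86, 158, 206, 213, 232, 244, 245, 246, 247, 247, 247, 246, 245, 244, 244]
200 L [244, 244, 245, 246, 246, 245, 243, 242, 242, 242, 242, 241, 229, 211, 201, 142, 85, 81, 81, 82, 81, 82, 81, 80, 69, 65, 66, 72, 122, 145] R [65, 66, 73, 119, 128, 79, 71, 75, 76, 75, 76, 75, 75, 76, 107, 187, 208, 220, 241, 247, 247, 247, 248, 248, 248, 248, 247, 246, 244, 243]
220 L [244, 244, 243, 243, 242, 243, 244, 245, 244, 243, 241, 240, 239, 226, 208, 198, 141, 84, 80, 80, 81, 81, 81, 82, 79, 66, 65, 72, 121, 144] R [65, 91, 137, 144, 126, 80, 76, 76, 75, 77, 76, 76, 76, 106, 184, 207, 219, 242, 245, 243, 243, 243, 243, 243, 244, 245, 246, 246, 246, 245]
tray side px at rows [[200.1, 181.5], [437.3, 181.1], [204.6, 229.0], [433.0, 228.6]]
```

Request:
carry_out --series '[[[0,-0.5,1],[0,0,0],0],[[0,0,1],[0,0,0],0],[[0,0,1],[0,0,0],0],[[0,0,1],[0,0,0],0],[[0,0,1],[0,0,0],0],[[0,0,1],[0,0,0],0],[[0,0,1],[0,0,0],0],[[0,0,0],[0,0,0],0],[[0,0,0],[0,0,0],0],[[0,0,0],[0,0,0],0]]'

```text
time: 39.45
tcp_pos: [0.5716, -0.2288, 0.0568]
orientation: [3.14, 0.113, 0.0]
contact_force: [-0.0, 0.2, -5.4]
gripper_width: 0.0135
grip_force: 30.0
```

Request:
carry_out --series '[[[0,0,1],[0,0,0],0],[[0,0,1],[0,0,0],0],[[0,0,1],[0,0,0],0],[[0,0,1],[0,0,0],0],[[0,0,1],[0,0,0],0],[[0,0,1],[0,0,0],0],[[0,0,1],[0,0,0],0],[[0,0,1],[0,0,0],0],[[0,0,0],[0,0,0],0],[[0,0,0],[0,0,0],0]]'

```text
time: 40.45
tcp_pos: [0.5715, -0.2288, 0.0487]
orientation: [-3.14, -0.113, 0.0]
contact_force: [-0.0, -0.9, -4.6]
gripper_width: 0.014
grip_force: 30.0
```

Request:
carry_out --series '[[[0,0,0.5],[0,0,0],0],[[0,0,0.5],[0,0,0],0],[[0,0,0.5],[0,0,0],0],[[0,0,0.5],[0,0,0],0],[[0,0,0.5],[0,0,0],0],[[0,0,0.5],[0,0,0],0],[[0,0,0],[0,0,0],0],[[0,0,0],[0,0,0],0],[[0,0,0],[0,0,0],0],[[0,0,0],[0,0,0],0]]'

```text
time: 41.45
tcp_pos: [0.5715, -0.2289, 0.0458]
orientation: [3.14, 0.113, 0.0]
contact_force: [-0.2, -0.6, -5.1]
gripper_width: 0.0136
grip_force: 30.0
```

Request:
carry_out --series '[[[0,0,0.5],[0,0,0],0],[[0,0,0.5],[0,0,0],0],[[0,0,0.5],[0,0,0],0],[[0,0,0],[0,0,0],0],[[0,0,0],[0,0,0],0],[[0,0,0],[0,0,0],0],[[0,0,0],[0,0,0],0],[[0,0,0],[0,0,0],0],[[0,0,0],[0,0,0],0],[[0,0,0],[0,0,0],0]]'

```text
time: 42.45
tcp_pos: [0.572, -0.229, 0.0447]
orientation: [3.139, 0.113, 0.001]
contact_force: [-1.1, 0.0, 6.3]
gripper_width: 0.0142
grip_force: 30.0
```

Seated: the force turned upward at floor height. Release and retreat.

Request:
carry_out --series '[[[0,0,0],[0,0,0],0.3],[[0,0,0],[0,0,0],0.6],[[0,0,0],[0,0,0],0.6],[[0,0,0],[0,0,0],0.6],[[0,0,0],[0,0,0],0.6],[[0,0,0],[0,0,0],0.6],[[0,0,0],[0,0,0],0.6],[[0,0,0],[0,0,0],0.6],[[0,0,0],[0,0,0],0.6],[[0,0,0],[0,0,0],0.6]]'

```text
time: 43.45
tcp_pos: [0.5715, -0.2289, 0.0442]
orientation: [3.14, 0.113, 0.0]
contact_force: [-0.5, -0.5, 0.2]
gripper_width: 0.055
grip_force: 0.0
```

Request:
carry_out --series '[[[0,0,-3],[0,0,0],0.6],[[0,0,-6],[0,0,0],0.6],[[0,0,-10],[0,0,0],0.6],[[0,0,-15],[0,0,0],0.6],[[0,0,-20],[0,0,0],0.6],[[0,0,-25],[0,0,0],0.6],[[0,0,-25],[0,0,0],0.6],[[0,0,-25],[0,0,0],0.6],[[0,0,-20],[0,0,0],0.6],[[0,0,-10],[0,0,0],0.6]]'

```text
time: 44.45
tcp_pos: [0.5729, -0.2291, 0.2069]
orientation: [3.137, 0.113, 0.007]
contact_force: [0.6, -0.5, 0.5]
gripper_width: 0.0551
grip_force: 0.0
```

Request:
carry_out --series '[[[-10,0,0],[0,0,0],0.6],[[-15,0,0],[0,0,0],0.6],[[-15,0,0],[0,0,0],0.6],[[-15,0,0],[0,0,0],0.6],[[-10,0,0],[0,0,0],0.6],[[-5,0,0],[0,0,0],0.6],[[0,0,0],[0,0,0],0.6],[[0,0,0],[0,0,0],0.6],[[0,0,0],[0,0,0],0.6],[[0,0,0],[0,0,0],0.6]]'

```text
time: 45.45
tcp_pos: [0.5022, -0.2336, 0.2032]
orientation: [-3.139, -0.114, -0.001]
contact_force: [-0.0, 0.8, -0.7]
gripper_width: 0.0549
grip_force: 0.0
```

```bash
python3 - <<'E'
from h import *
o=readout.get_obs(); w=capture("wrist"); cv2.imwrite("pics/f.png",w[:,:,::-1]); print(o["time"],o["tcp_pos"],o["contact_force"])
c=cam("wrist",o); t=np.radians(4.15); Rz=np.array([[np.cos(t),-np.sin(t)],[np.sin(t),np.cos(t)]])
P=lambda x,y,z:proj(c,np.r_[Rz@[x,y]+[.5687,-.2298],z]).round().tolist()[0]
print("flange corners expected, z=.035",[P(sx*.078,sy*.063,.035) for sx in(1,-1) for sy in(1,-1)],"handle ends",[P(sx*.0585,0,.073) for sx in(1,-1)])
g=w.max(2)
print("\n".join(str(y)+" "+"".join("%x"%(v//16) for v in g[y,200:440:2]) for y in range(20,230,4)))
E
```

```text
45.45 [ 0.50222556 -0.23360904  0.20316858] [-0.01637876  0.79478374 -0.74826324]
flange corners expected, z=.035 [[246.0, 16.0], [393.0, 16.0], [254.0, 191.0], [385.0, 191.0]] handle ends [[320.0, 31.0], [320.0, 180.0]]
20 eeeeeeeeeeffeeeeeeeeeeeeedeeeeeeeeeeeeeeeeeeeeeeeeeeeeeeefefffefeffffffffefffeffeeeeeeeeeeeeeeeeeeeeeffeeeeeeeeeeeeeeeee
24 eeeeeeeeeeeeeeeeeeeeeeeeddddddddeeeeeeeeeeeeeeeeeeeeeeeeeeeeeeeeeeeeeeeeeeeeeeeeeeeeeeeeeeeeeeeeeeeeeefffeeeefeeeeeeeeee
28 eeeeeeeeeeeeeeeeeeeeeeeeeddeeeeeeeeeeeeeeeeeeeeeeeeeeeeefeffffffeffffffffffffffeffeeeeeeeeeeeeeeeeeeeeeeeeeeeeeeeeeeeeee
32 eeeeeeeeeeeeeeeeeefeeefeeddeeeeeeeeeeeeeeeeeeeeeeeeeeeeea6666667ceeeeeeeeeeeeeeeeeeeeeeeeeeeeeeeeeeeeefeeeeeeeeeeeeeeeee
36 effeeeeeeeeeeeeeeeeeeebadddddedeeeeeeeeeeeeeeeeeeeeeeeec333333337eeeeeeeeeeeeeeeeeeeeeeeeeeeeeeedaadfffeeeeeeeeeeeeeeeee
40 effeeeeeeeeeefeeeeeeeebaeeeeeeeeeeeeeeeeeeeeeeeeeeeeeeed433333336eeeeeeeeeeeeeeeeeeeeeeeeeeeeeeecaadefeefeeeeeeeeeeeeeee
44 eefffffeeeefeeeeeeeefecadea9989989888888888888888888888723333333378888888888888888888899999999cdaaadeeeeeeeeeeeeeeeeeeee
48 eeeeeeee
[... 5025 characters left out ...]
fffffeeeeeeeefffffffeeeefeeeeeeeeeeefffffffffffeffffffffffffffffffffffffeff
212 ffffeffffeeffffffffeffffffeeffeeffffffeeffffffffffffeeeffeffffeeeeeeeeefffffffffffffefffffffffffffffffffffffffffefffffff
216 ffffeeefffeffffffffffffffeeeeffffeefffeeeeeffffffffeffeeeeffffeffeefffeeffffffffffeeeeffffffffffffffeeefffffffffffffffff
220 ffeeeeeeffefeeeeffffffffffeefffffeefffeeeeeffffffffeefeeeeeffffffeefffffffffffffffffffffffffffeefffeeefeffffffffffffffff
224 ffeeefffeeeffe877effffeeefea8889bba7778adeeefeeefffeeefffffffffffffd89899999acbaeffffeefffa88dfeffefffffffffffffffffffff
228 feeeeeeffffdba7778deeeeeeea777788887778888efeeeeeeeeffffffffffffeec8878888788888ceeeefffe977789cffffffffffffffffffffffff
```

The final wrist picture, read as numbers, shows:
- The basket's flanges and handle ends are where a seated basket puts them: handle expected at rows 31–180, seen at 32–180.
- The tray rim shows evenly on both sides.
- Both rings are in the basket, near (285,145) and (316,105), with no balls.

```bash
python3 -c "
from station import sign_off; print(sign_off())"
```

```text
the job is handed in; nothing more can be done
None
```

The job is handed in: I felt both stops and shook the basket, all four balls are in the pan, and the basket with its two rings sits fully down in the grey draining tray. It took about 45 s; the highest sideways wrist force read at a stop was 6.3 N, with no force reading during the shake strokes themselves.

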